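Sort returned archive media into their trays

TASK

Sort the media that came back to the archive desk: both video cassettes into the tray with the yellow lining, both portable drives into the blue one and the film can into the green one. Lay cassettes and drives flat, right side up and beside each other, not one on another or on a tray's edge, and stand the film can upright; set everything down gently without dropping it. Leave the loupe and the hand stamp where they stand.

Things in the scene. Friction and masses are not known exactly. Their poses are not given: they have to be found in the camera images.
- tape_white_center (a point): digital video cassette in its hard case: a black box 78 x 56 x 18 mm (x, y, z), lying flat, on top a grey window with two white hubs and a white label; this point is its centre (9 mm above its underside), x along its long side, z up out of its labelled face; 60 g
- tape_orange_center (a point): digital video cassette in its hard case: a black box 78 x 56 x 18 mm (x, y, z), lying flat, on top a grey window with two white hubs and an orange label; this point is its centre (9 mm above its underside), x along its long side, z up out of its labelled face; 60 g
- drive_silver_center (a point): portable solid-state drive, a flat box 96 x 52 x 16 mm (x, y, z), lying flat, silver with black ribs and black rubber ends; this point is its centre (8 mm above its underside), x along its long side, z up; 100 g
- drive_red_center (a point): portable solid-state drive, a flat box 96 x 52 x 16 mm (x, y, z), lying flat, red with black ribs and black rubber ends; this point is its centre (8 mm above its underside), x along its long side, z up; 100 g
- film_can_center (a point): 35 mm film can standing upright: black can with a white lid, 33 mm diameter, 51 mm tall; this point is its centre, half-way up, z up along its axis; 35 g
- tray_yellow: grey media tray lined with yellow foam, with a yellow card in a blue label frame on the front: the tray for cassettes. Fixed; 148 mm (x) by 218 mm (y) outside, 28 mm tall, walls 4 mm thick, so 140 x 210 mm inside; the origin is the centre of its underside, the top of the foam lies 6 mm above it (firm, does not give); x points from the label side to the far side, y along the long side
- tray_blue: grey media tray lined with blue foam, with a blue card in a blue label frame on the front: the tray for drives. Fixed; 148 mm (x) by 218 mm (y) outside, 28 mm tall, walls 4 mm thick, so 140 x 210 mm inside; the origin is the centre of its underside, the top of the foam lies 6 mm above it (firm, does not give); x points from the label side to the far side, y along the long side
- tray_green: grey media tray lined with green foam, with a green card in a blue label frame on the front: the tray for film cans. Fixed; 148 mm (x) by 218 mm (y) outside, 28 mm tall, walls 4 mm thick, so 140 x 210 mm inside; the origin is the centre of its underside, the top of the foam lies 6 mm above it (firm, does not give); x points from the label side to the far side, y along the long side
- loupe_center (a point): bystander: film loupe, a waisted steel cylinder with a pale blue lens on top, 40 mm diameter, 42 mm tall, standing; this point is its centre, half-way up; stands among the media
- stamp_center (a point): bystander: wooden hand stamp, base 26 x 58 mm (x, y) and 22 mm tall with a turned handle, 52 mm tall in all, standing; this point is its centre, half-way up; stands among the media
Mind the look-alikes: they are no part of the job. Of the things like the part that bears drive_red_center, leave any that is purple or turquoise; of the rest the larger one is meant.

How it is judged (in metres and radians):
At the end, for the whole second after the job is handed in: Cassettes in the yellow tray, drives in the blue, film can in the green: each centre inside the walls (by 4 mm or more), resting on the foam (at most 4 mm above resting height), right way up within 0.12 rad, at rest (under 20 mm/s) and out of the fingers (x of tape_white_center in the frame of tray_yellow between -0.066 and 0.066 m and y of tape_white_center in the frame of tray_yellow between -0.101 and 0.101 m and z of each of tape_white_center, tape_orange_center in the frame of tray_yellow below 0.019 m and angle between each of tape_white_center, tape_orange_center, drive_silver_center, drive_red_center, film_can_center's own z axis and vertical below 0.12 rad and linear speed of each of tape_white, tape_orange, drive_silver, drive_red, film_can below 0.02 m/s and contact force between each of tape_white, tape_orange, drive_silver, drive_red, film_can and the fingers below 0.05 N and x of tape_orange_center in the frame of tray_yellow between -0.066 and 0.066 m and y of tape_orange_center in the frame of tray_yellow between -0.101 and 0.101 m and x of drive_silver_center in the frame of tray_blue between -0.066 and 0.066 m and y of drive_silver_center in the frame of tray_blue between -0.101 and 0.101 m and z of each of drive_silver_center, drive_red_center in the frame of tray_blue below 0.018 m and x of drive_red_center in the frame of tray_blue between -0.066 and 0.066 m and y of drive_red_center in the frame of tray_blue between -0.101 and 0.101 m and x of film_can_center in the frame of tray_green between -0.066 and 0.066 m and y of film_can_center in the frame of tray_green between -0.101 and 0.101 m and z of film_can_center in the frame of tray_green below 0.0355 m); the robot touches nothing.
It fails at once if a cassette, a drive or the film can is dropped or flung: it moves faster than 0.7 m/s out of the fingers' grip (a fall of 25 mm) ((linear speed of tape_white above 0.7 m/s and contact force between tape_white and the fingers below 0.05 N) or (linear speed of tape_orange above 0.7 m/s and contact force between tape_orange and the fingers below 0.05 N) or (linear speed of drive_silver above 0.7 m/s and contact force between drive_silver and the fingers below 0.05 N) or (linear speed of drive_red above 0.7 m/s and contact force between drive_red and the fingers below 0.05 N) or (linear speed of film_can above 0.7 m/s and contact force between film_can and the fingers below 0.05 N)).
It fails at once if the loupe or the stamp is pushed more than 25 mm from where it stood (distance of any of loupe_center, stamp_center from where it was at the start of the episode above 0.025 m).
It also fails if it takes over 122 s, if anything falls off the work surface, if the arm or the gripper's body presses on something with over 40 N, if the wrist force passes 120 N, or if a joint passes its speed limit or range.

ROBOT

A 6-joint arm with a two-finger parallel gripper is mounted at the origin on the work surface. World frame = base frame: x ahead of the robot, y to its left, z up, the work surface at z = 0. Lengths are in mm, angles in rad, forces in N, time in s.
With the tool pointing down it reaches from about 325 to 900 mm from the base axis. Payload 6.1 kg.
Tool frame: the origin (TCP) lies between the finger pads; the fingertips stand 11 mm ahead of it and the grasp point (between the pads) lies 8 mm behind it; z points along the fingers, y is the line along which they close (so a half turn about z gives the same grasp; the last joint's range is limited). The gripper opens to 85 mm and grips with 20 to 120 N. Pads are 22 mm wide; open, the fingers measure 114 mm over their backs; the gripper's body (76 mm by 85 mm) begins 54 mm behind the grasp point. The pads swing forward as they close: fully open they stand 13 mm farther back than shut.
Start: joints at [1.018, 0.22, 1.526, -0, 1.395, -0.126], TCP at [258.722, 568.927, 214.9] pointing down, gripper open.
Joint ranges: [-2.98, 2.98], [-0.91, 2.08], [0.09, 2.57], [-1.24, 4.39], [0.2, 2.65], [-2.68, 2.68]. Speed limits (rad/s): [2.57, 2.57, 3.01, 3.14, 3.14, 3.14].

INTERFACE

Orientations are given as a unit quaternion [w, x, y, z].
In Python, from station import state, snapshot, close_job gives the robot as it stands. The module is installed in compiled form; this text tells all that it offers.
- The arm moves only by the tool carry_out, never from a script. Its argument "commands" is a list of rows, each an object of numbers: "tx", "ty", "tz": the shift along the tool's x, y, z as a fraction of full scale; "rx", "ry", "rz": the turn, a rotation vector about the tool's x, y, z as a fraction of full scale. In form: [{"tx": .., "ty": .., "tz": .., "rx": .., "ry": .., "rz": ..}, ...]. A call has 1 to 20 rows; each row shifts and turns the commanded pose from where the row before left it, along the tool's axes as they then stand; what a row does not reach is not made up. Full scale, the value 1, is 0.05 m for a shift and 6 degrees for a turn. A row lasts 1/10 s, in which the tool goes at most 50 mm and 8.59 degrees, less where a joint would pass 70% of its speed; a pose out of reach is approached as far as the arm can. A call with a number of a shift or a turn outside -1 to 1 is refused whole. A call with a gripper value outside its range is refused whole. "jaw" is the opening in per cent of the stroke, from 0 (shut) to 100 (fully open), set as the call begins (left out, the last holds). The fingers move at their own pace and stop on an object; "grip_force" is the grip in N (left out, the last holds). Time passes only in rows, so rows that do not move let the fingers close. It gives the time, the measured TCP pose, the force, the opening and the grip force at its end, in the units of the state.
- state(): the state, without advancing time (a new reading comes with each control period).
- snapshot(name): name is "side" or "top" or "wrist"; returns a dict with "img" (480x640x3 uint8, red, green, blue), "depth" (480x640 float32, mm along the optical axis (not along the pixel's ray), 0 where there is no reading), "mtx" (3x3 intrinsics, pixels), "R" (3x3) and "t" (3): a world point X has camera coordinates R X + t; the wrist camera has in their place "T_tool_cam" (4x4, takes a point from camera to tool coordinates, whose origin is the TCP and whose axes are the flange's). Camera axes: x right, y down, z forward; pixel columns grow to the right and rows downward; lengths in mm; the calibration is good to about 2 mm. The wrist camera is an equidistant fisheye: a pixel r from the principal point sees the ray r / f radians off the axis. A picture is of the moment at which its call begins: read the wrist's pose just before it.
- close_job(): hands the job in; it is judged then, once.
The state is a dict: "t": time; "joint_positions": joint angles; "qd": joint speeds; "effort": joint torques, N m; "ee_pos": TCP position; "eef_rot": TCP orientation; "force": force on the tool from outside, world axes, zero at the start; "torque": the same for the moment, N m; "opening": finger opening in mm; "grip_force": force on a finger pad.
Only numpy, scipy, OpenCV 4.12 (cv2) and the standard library are available. Lean on these libraries where they do the work, as an engineer would, in place of code of your own. Each camera call takes 0.05 s, during which the arm holds its last target. There are 200 camera calls.

## Working session

There is one attempt and no reset: what is moved stays moved. The work goes in short steps, Python scripts to look and compute and a tool call to move; the robot and the scene stay as the last step left them, time stands still between calls to the robot, and variables do not carry over. Pictures are saved under pics/ and viewed, at most 14 in all, crops included, and the job is handed in when it is done.

Besides the shell and the picture viewer there is one more tool, called after "Request:" as name([rows], argument=value, ...), one row to a line, values as JSON. carry_out: Moves the arm, as the interface text tells. Shift numbers are shares of 0.05 m and turn numbers shares of 6 degrees, none past 1 either way. Its arguments: {"type":"object","properties":{"commands":{"type":"array"},"jaw":{"type":"number"},"grip_force":{"type":"number"}},"required":["commands"]}

```bash
mkdir -p pics; cat > h.py <<'E'
import numpy as np, cv2
from station import state, snapshot, close_job
def grab(n, save=None):
    s=snapshot(n)
    np.savez(f'{n}.npz',**{k:np.asarray(v) for k,v in s.items()})
    if save: cv2.imwrite(f'pics/{save}.png',cv2.cvtColor(s['img'],cv2.COLOR_RGB2BGR))
    return s
def world(s,u,v,d=None):
    d=s['depth'][int(v),int(u)] if d is None else d
    K=s['mtx']; c=np.array([(u-K[0,2])/K[0,0]*d,(v-K[1,2])/K[1,1]*d,d])
    return s['R'].T@(c-s['t'])
E
python3 - <<'E'
from h import *
print(state())
for n in('top','side'):
    s=grab(n,n+'0'); print(n,s['mtx'],s['R'],s['t'])
E
```

```text
{'t': 0.0, 'joint_positions': array([ 1.01788625e+00,  2.21230521e-01,  1.52760063e+00,  2.13100071e-05,
        1.39473036e+00, -1.26107924e-01]), 'qd': array([ 0.00046111,  0.0004081 ,  0.00141575,  0.00090366, -0.00231526,
        0.00068653]), 'effort': array([-1.51893761e-03, -4.96905398e+01, -3.89390695e+01, -3.96992309e-04,
        1.11434417e-02,  8.36445622e-06]), 'ee_pos': array([258.38813147, 568.38342925, 213.80212115]), 'eef_rot': array([-3.37726920e-04,  2.11786779e-01,  9.77315400e-01, -9.24739064e-04]), 'force': array([0.39741867, 0.02816275, 0.31611201]), 'torque': array([-0.04401188,  0.00144797, -0.00499155]), 'grip_force': 0.0, 'opening': 85.16941484644275}
top [[444.90733544   0.         326.58900922]
 [  0.         444.90733544 237.97818185]
 [  0.           0.           1.        ]] [[ 2.23334144e-02 -9.99739985e-01  4.60227421e-03]
 [-9.77873784e-01 -2.28022292e-02 -2.07949322e-01]
 [ 2.08000194e-01  1.43775070e-04 -9.78128774e-01]] [-12.24276623 449.0336665  936.32968106]
side [[549.39211478   0.         328.14863024]
 [  0.         549.39211478 240.34297357]
 [  0.           0.           1.        ]] [[-0.96884914 -0.24754395 -0.00730253]
 [-0.132469    0.54292668 -0.82926629]
 [ 0.20924459 -0.80246658 -0.55880595]] [ 419.06772808   96.7359355  1189.02429254]
```

View pics/top0.png

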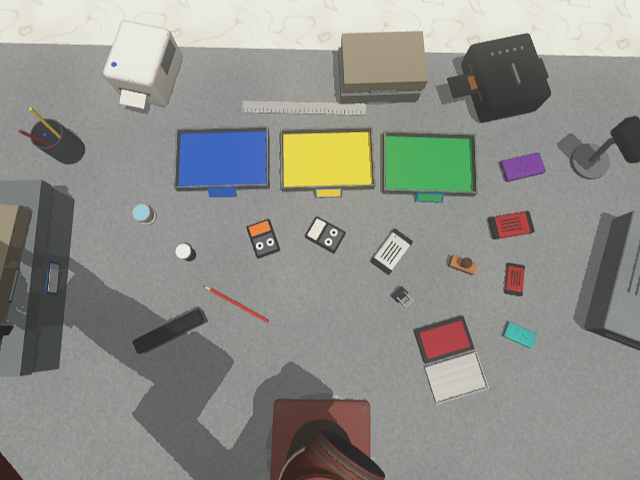

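View pics/side0.png

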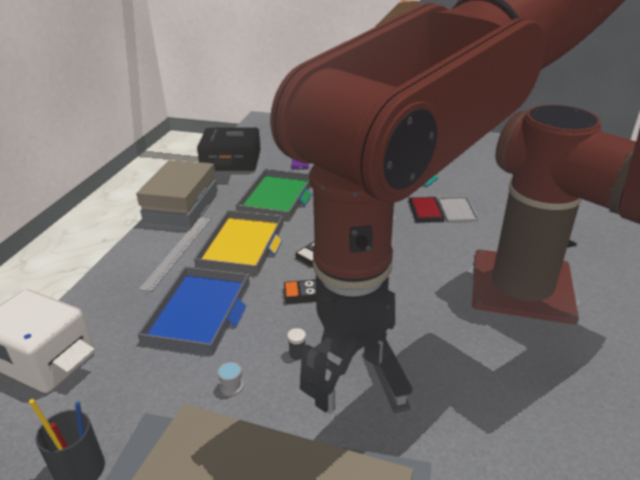

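The top view shows the trays: blue (222,158), yellow (327,158), green (429,163). It also shows the orange tape (263,238), white tape (325,234), silver drive (392,251), film can (185,252), loupe (144,214) and stamp (463,264). In the side view the arm hides much of the scene; loupe (230,378) and can (297,342) can be seen.

Red-drive candidates are the larger red (511,225), the small red (514,279), purple (523,166), turquoise (519,334) and a red notebook (443,340). The larger red at (511,225) fits: purple and turquoise are excluded and it is the bigger of the two reds. A crop should confirm this.

```bash
python3 - <<'E'
from h import *
s=dict(np.load('top.npz'))
im=cv2.cvtColor(s['img'],cv2.COLOR_RGB2BGR)
cv2.imwrite('pics/crop0.png',cv2.resize(im[140:360,370:570],None,fx=2.7,fy=2.7,interpolation=cv2.INTER_CUBIC))
d=s['depth']; K=s['mtx']; v,u=np.indices(d.shape)
C=np.stack([(u-K[0,2])/K[0,0]*d,(v-K[1,2])/K[1,1]*d,d],-1)
W=(C-s['t'])@s['R']
np.save('W.npy',W)
m=((W[...,2]>7)&(d>0)).astype(np.uint8)
n,l,st,ce=cv2.connectedComponentsWithStats(m,connectivity=4)
for i in range(1,n):
    if st[i,4]<60 or st[i,4]>9000: continue
    P=W[l==i]; z=np.percentile(P[:,2],90); Q=P[P[:,2]>z-6]
    r=cv2.minAreaRect(Q[:,:2].astype(np.float32))
    b=cv2.boxPoints(r); e1=b[1]-b[0]; e2=b[2]-b[1]; e=e1 if np.linalg.norm(e1)>np.linalg.norm(e2) else e2
    print(np.round(ce[i]).astype(int),st[i,4],'xy',np.round(r[0],1),'size',np.round(r[1],1),'long-axis deg',round(np.degrees(np.arctan2(e[1],e[0]))%180,1),'z',np.round(np.percentile(P[:,2],[10,50,90]),1))
for nm,(a,b_) in dict(table=(300,280),blue=(222,158),yel=(327,158),gre=(429,163)).items(): print(nm,np.median(W[b_-5:b_+6,a-5:a+6].reshape(-1,3),0))
E
```

```text
[143  63] 5066 xy [859.7 440.4] size [117.8 147.4] long-axis deg 168.7 z [ 47.1 108.8 112.9]
[381  66] 5946 xy [ 871.6 -124. ] size [134.8 190.8] long-axis deg 93.7 z [43.3 92.3 95. ]
[502  77] 6195 xy [ 851.7 -416.9] size [166.5 148.2] long-axis deg 14.2 z [49.1 86.9 90.3]
[ 55 139] 1700 xy [660.4 620.2] size [71.4 66.8] long-axis deg 47.0 z [ 25.3  70.7 103. ]
[608 149] 2164 xy [ 666.8 -623.1] size [46.4 56.4] long-axis deg 131.3 z [ 11.1  79.9 168.6]
[220 159] 2986 xy [641.2 249.5] size [156.6 219.4] long-axis deg 93.6 z [ 7.5 10.6 28.8]
[325 160] 2603 xy [646.5   0.8] size [157.2 217.1] long-axis deg 92.7 z [ 7.5 10.7 28.8]
[428 164] 2062 xy [ 639.3 -239.7] size [218.7 159.7] long-axis deg 89.3 z [ 7.8 17.7 29.2]
[357 149] 73 xy [677.3 -73.2] size [50.4 28.4] long-axis deg 14.5 z [7.3 8.2 9.9]
[326 148] 101 xy [682.8   7.7] size [82.3 27. ] long-axis deg 69.3 z [7.2 8.4 9.9]
[429 151] 68 xy [ 678.  -241.3] size [17.4 55.2] long-axis deg 140.1 z [ 7.3  8.4 10.3]
[241 156] 73 xy [654.1 208.3] size [42.9 18.7] long-axis deg 68.7 z [ 7.6  8.6 10.4]
[522 166] 881 xy [ 642.2 -463.2] si
[... 1209 characters left out ...]
-169.7] size [29.  31.7] long-axis deg 134.3 z [12.6 15.8 18.2]
[169 330] 1249 xy [240.  333.2] size [ 31.1 140.6] long-axis deg 118.9 z [29.1 47.7 52.7]
[444 339] 1842 xy [ 237.5 -263.4] size [ 75.  115.6] long-axis deg 107.0 z [10.8 13.4 15.9]
[519 334] 493 xy [ 251.2 -431. ] size [66.3 35.7] long-axis deg 67.0 z [ 9.  11.1 13.4]
[322 440] 8032 xy [ 72.4 -14.4] size [ 37.  108.1] long-axis deg 91.0 z [ 10.9  68.  367. ]
[  8 470] 346 xy [130.1 245.5] size [15.5  2.4] long-axis deg 61.8 z [611.5 620.7 630.6]
table [359.94880931  56.12225745   0.66102237]
blue [647.91198588 252.23752644   7.06733401]
yel [653.46673783   1.40485209   6.83934909]
gre [ 647.19369565 -242.81552176    6.74888346]
```

View pics/crop0.png

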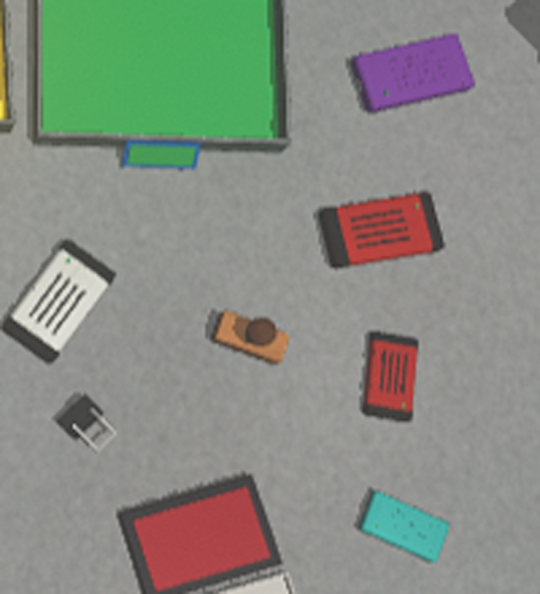

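The crop confirms it: the big red drive (382,229 in the crop) measures 96 x 52 mm and the other red one 72 x 39 mm, so the drive at (499,-427) is meant. Every measured size and height fits the text. First the can: I'll move above it and check with the wrist camera.

```bash
cat >> h.py <<'E'
from scipy.spatial.transform import Rotation as Ro
def pose():
    s=state(); q=s['eef_rot']; R=Ro.from_quat([q[1],q[2],q[3],q[0]]).as_matrix()
    return np.array(s['ee_pos']),R,s
def psi(R): return np.degrees(np.arctan2(R[1,0],R[0,0]))
def plan(x,y,z,yaw=None):
    """total shift in tool axes (full-scale units) to the target, and rz for the yaw of tool x"""
    p,R,s=pose(); d=R.T@(np.array([x,y,z])-p)/50
    o='t=%.1f p=%s psi=%.1f tilt=%.2f open=%.1f F=%s | T %s'%(s['t'],np.round(p,1),psi(R),np.degrees(np.arccos(-R[2,2])),s['opening'],np.round(s['force'],1),np.round(d,2))
    if yaw is not None: o+=' rz %.2f'%(-((yaw-psi(R)+180)%360-180)/6)
    print(o)
def wristcloud(save=None):
    p,R,_=pose(); s=grab('wrist',save); K=s['mtx']; d=s['depth'].astype(float); v,u=np.indices(d.shape)
    a=(u-K[0,2])/K[0,0]; b=(v-K[1,2])/K[1,1]; th=np.hypot(a,b); k=np.where(th>1e-6,np.tan(np.minimum(th,1.4))/np.maximum(th,1e-6),1)
    C=np.stack([a*k*d,b*k*d,d],-1); T=s['T_tool_cam']
    W=(C@T[:3,:3].T+T[:3,3])@R.T+p; W[(d<=0)|(th>1.2)]=np.nan
    return W,s
def near(W,x,y,r=70,zmin=7,ztop=6):
    m=(np.nan_to_num(W[...,2],nan=-1)>zmin)&(W[...,2]<70)&(np.hypot(W[...,0]-x,W[...,1]-y)<r)
    n,l,st,ce=cv2.connectedComponentsWithStats(m.astype(np.uint8),connectivity=4)
    for i in range(1,n):
        if st[i,4]<150: continue
        P=W[l==i]; z=np.percentile(P[:,2],90); Q=P[P[:,2]>z-ztop]; q=cv2.minAreaRect(Q[:,:2].astype(np.float32))
        b=cv2.boxPoints(q); e=max(b[1]-b[0],b[2]-b[1],key=np.linalg.norm)
        print('px',np.round(ce[i]).astype(int),st[i,4],'xy',np.round(q[0],1),'size',np.round(q[1],1),'ang %.1f'%(np.degrees(np.arctan2(e[1],e[0]))%180),'z',np.round(np.percentile(P[:,2],[10,50,90]),1))
E
python3 -c "
from h import *
plan(413.7,312,180)"
```

```text
t=0.1 p=[258.4 568.4 213.9] psi=155.5 tilt=0.11 open=85.7 F=[-0.7  0.3 -0.7] | T [-4.95 -3.38  0.68]
```

Request:
carry_out([
  {"tx": -0.5,"ty": -0.34,"tz": 0.07},
  {"tx": -0.5,"ty": -0.34,"tz": 0.07},
  {"tx": -0.5,"ty": -0.34,"tz": 0.07},
  {"tx": -0.5,"ty": -0.34,"tz": 0.07},
  {"tx": -0.5,"ty": -0.34,"tz": 0.07},
  {"tx": -0.5,"ty": -0.34,"tz": 0.07},
  {"tx": -0.5,"ty": -0.34,"tz": 0.07},
  {"tx": -0.5,"ty": -0.34,"tz": 0.07},
  {"tx": -0.5,"ty": -0.34,"tz": 0.07},
  {"tx": -0.45,"ty": -0.32,"tz": 0.05},
  {"tx": 0},
  {"tx": 0},
], jaw=100, grip_force=30)

```text
invalid input at $.commands[0]: expected keys tx, ty, tz, rx, ry, rz
```

```bash
python3 -c "
from h import *
W,s=wristcloud('w1')
near(W,413.7,312); near(W,453.8,144,90);near(W,501,417)
plan(413.7,312,22)"
```

```text
px [128 432] 768 xy [460.8 148. ] size [56.  58.4] ang 111.5 z [11.7 18.4 19.5]
t=0.1 p=[258.5 568.5 214. ] psi=155.5 tilt=0.09 open=85.7 F=[-0.8  0.6  0.1] | T [-4.95 -3.38  3.84]
```

Request:
carry_out([
  {"tx": -0.7,"ty": -0.48,"tz": 0.1,"rx": 0,"ry": 0,"rz": 0},
  {"tx": -0.7,"ty": -0.48,"tz": 0.1,"rx": 0,"ry": 0,"rz": 0},
  {"tx": -0.7,"ty": -0.48,"tz": 0.1,"rx": 0,"ry": 0,"rz": 0},
  {"tx": -0.7,"ty": -0.48,"tz": 0.1,"rx": 0,"ry": 0,"rz": 0},
  {"tx": -0.7,"ty": -0.48,"tz": 0.1,"rx": 0,"ry": 0,"rz": 0},
  {"tx": -0.7,"ty": -0.48,"tz": 0.1,"rx": 0,"ry": 0,"rz": 0},
  {"tx": -0.75,"ty": -0.5,"tz": 0.08,"rx": 0,"ry": 0,"rz": 0},
  {"tx": 0,"ty": 0,"tz": 0,"rx": 0,"ry": 0,"rz": 0},
  {"tx": 0,"ty": 0,"tz": 0,"rx": 0,"ry": 0,"rz": 0},
  {"tx": 0,"ty": 0,"tz": 0,"rx": 0,"ry": 0,"rz": 0},
], jaw=100, grip_force=30)

```text
t: 1.15
ee_pos: [413.7, 313.3, 180.9]
eef_rot: [-0.0, 0.212, 0.977, 0.0]
force: [0.3, 0.5, -0.8]
opening: 85.5
grip_force: 0.0
```

```bash
python3 -c "
from h import *
W,s=wristcloud('w1')
near(W,413.7,312); near(W,453.8,144,90);near(W,501,417)
plan(413.7,312,22)"
```

```text
px [316 210] 1452 xy [411.  311.5] size [31.3 32.1] ang 155.9 z [41.1 50.5 51.5]
px [167 288] 1303 xy [427.5 134.1] size [30.6 58.6] ang 107.5 z [14.8 18.2 19.4]
px [218 312] 277 xy [473.3 175.8] size [14.4 30.4] ang 154.9 z [ 9.6 17.1 18.7]
px [458 248] 1737 xy [498.2 415.7] size [40.8 38.4] ang 24.1 z [27.6 41.3 42.3]
t=1.2 p=[413.5 313.6 180.9] psi=155.6 tilt=0.02 open=85.5 F=[-0.4  0.4 -0.2] | T [-0.02 -0.03  3.18]
```

View pics/w1.png

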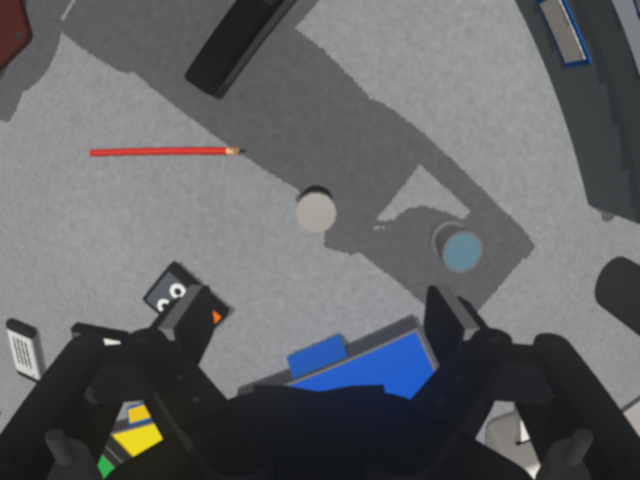

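The wrist view shows the can at (316,210), the loupe at (460,250) and the orange tape partly behind a finger. The can is at (411-413.7, 312) with its top at 51 mm in both views, so they agree within 3 mm. I'll lower and grip.

Request:
carry_out([
  {"tx": 0,"ty": -0.03,"tz": 0.6,"rx": 0,"ry": 0,"rz": 0},
  {"tx": 0,"ty": 0,"tz": 0.6,"rx": 0,"ry": 0,"rz": 0},
  {"tx": 0,"ty": 0,"tz": 0.6,"rx": 0,"ry": 0,"rz": 0},
  {"tx": 0,"ty": 0,"tz": 0.6,"rx": 0,"ry": 0,"rz": 0},
  {"tx": 0,"ty": 0,"tz": 0.4,"rx": 0,"ry": 0,"rz": 0},
  {"tx": 0,"ty": 0,"tz": 0.38,"rx": 0,"ry": 0,"rz": 0},
  {"tx": 0,"ty": 0,"tz": 0,"rx": 0,"ry": 0,"rz": 0},
  {"tx": 0,"ty": 0,"tz": 0,"rx": 0,"ry": 0,"rz": 0},
])

```text
t: 2.0
ee_pos: [412.8, 312.2, 22.1]
eef_rot: [-0.0, 0.211, 0.978, -0.0]
force: [0.4, -0.2, 0.2]
opening: 85.1
grip_force: 0.0
```

Request:
carry_out([
  {"tx": 0,"ty": 0,"tz": 0,"rx": 0,"ry": 0,"rz": 0},
  {"tx": 0,"ty": 0,"tz": 0,"rx": 0,"ry": 0,"rz": 0},
  {"tx": 0,"ty": 0,"tz": 0,"rx": 0,"ry": 0,"rz": 0},
  {"tx": 0,"ty": 0,"tz": 0,"rx": 0,"ry": 0,"rz": 0},
  {"tx": 0,"ty": 0,"tz": 0,"rx": 0,"ry": 0,"rz": 0},
  {"tx": 0,"ty": 0,"tz": 0,"rx": 0,"ry": 0,"rz": 0},
  {"tx": 0,"ty": 0,"tz": 0,"rx": 0,"ry": 0,"rz": 0},
  {"tx": 0,"ty": 0,"tz": 0,"rx": 0,"ry": 0,"rz": 0},
], jaw=20, grip_force=30)

```text
t: 2.8
ee_pos: [414.1, 311.4, 22.7]
eef_rot: [0.0, 0.212, 0.977, 0.0]
force: [-1.9, -1.8, 6.0]
opening: 31.0
grip_force: 29.5
```

Request:
carry_out([
  {"tx": 0,"ty": 0,"tz": -0.3,"rx": 0,"ry": 0,"rz": 0},
  {"tx": 0,"ty": 0,"tz": -0.6,"rx": 0,"ry": 0,"rz": 0},
  {"tx": 0,"ty": 0,"tz": -0.6,"rx": 0,"ry": 0,"rz": 0},
  {"tx": 0,"ty": 0,"tz": -0.6,"rx": 0,"ry": 0,"rz": 0},
  {"tx": -0.5,"ty": -0.46,"tz": 0,"rx": 0,"ry": 0,"rz": 0},
  {"tx": -0.5,"ty": -0.46,"tz": 0,"rx": 0,"ry": 0,"rz": 0},
  {"tx": -0.5,"ty": -0.46,"tz": 0,"rx": 0,"ry": 0,"rz": 0},
  {"tx": -0.5,"ty": -0.46,"tz": 0,"rx": 0,"ry": 0,"rz": 0},
  {"tx": -0.5,"ty": -0.46,"tz": 0,"rx": 0,"ry": 0,"rz": 0},
  {"tx": -0.5,"ty": -0.46,"tz": 0,"rx": 0,"ry": 0,"rz": 0},
  {"tx": -0.5,"ty": -0.46,"tz": 0,"rx": 0,"ry": 0,"rz": 0},
  {"tx": -0.5,"ty": -0.46,"tz": 0,"rx": 0,"ry": 0,"rz": 0},
  {"tx": -0.5,"ty": -0.46,"tz": 0,"rx": 0,"ry": 0,"rz": 0},
  {"tx": -0.5,"ty": -0.46,"tz": 0,"rx": 0,"ry": 0,"rz": 0},
  {"tx": -0.5,"ty": -0.46,"tz": 0,"rx": 0,"ry": 0,"rz": 0},
  {"tx": -0.5,"ty": -0.46,"tz": 0,"rx": 0,"ry": 0,"rz": 0},
  {"tx": -0.5,"ty": -0.46,"tz": 0,"rx": 0,"ry": 0,"rz": 0},
  {"tx": -0.5,"ty": -0.46,"tz": 0,"rx": 0,"ry": 0,"rz": 0},
  {"tx": -0.5,"ty": -0.46,"tz": 0,"rx": 0,"ry": 0,"rz": 0},
  {"tx": -0.5,"ty": -0.46,"tz": 0,"rx": 0,"ry": 0,"rz": 0},
])

```text
t: 4.8
ee_pos: [625.3, -190.6, 126.4]
eef_rot: [-0.0, 0.212, 0.977, 0.0]
force: [0.8, 0.2, -0.1]
opening: 30.9
grip_force: 29.9
```

Request:
carry_out([
  {"tx": -0.4,"ty": -0.4,"tz": 0,"rx": 0,"ry": 0,"rz": 0},
  {"tx": -0.3,"ty": -0.3,"tz": 0,"rx": 0,"ry": 0,"rz": 0},
  {"tx": 0,"ty": 0,"tz": 0,"rx": 0,"ry": 0,"rz": 0},
  {"tx": 0,"ty": 0,"tz": 0,"rx": 0,"ry": 0,"rz": 0},
])

```text
t: 5.2
ee_pos: [642.1, -235.7, 126.2]
eef_rot: [-0.001, 0.212, 0.977, 0.0]
force: [0.5, -0.3, -0.6]
opening: 30.4
grip_force: 29.9
```

```bash
python3 -c "
from h import *
W,s=wristcloud('w2')
plan(647,-243,29)"
```

```text
t=5.2 p=[ 642.1 -235.   126.2] psi=155.5 tilt=0.08 open=30.9 F=[0.2 0.1 0.1] | T [-0.16 -0.11  1.94]
```

View pics/w2.png

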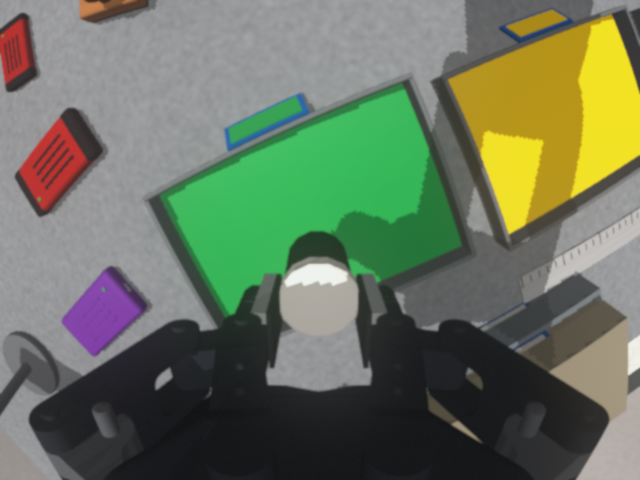

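The can (318,300) hangs upright in the pads above the green tray. I'll lower it.

Request:
carry_out([
  {"tx": 0,"ty": 0,"tz": 0.5,"rx": 0,"ry": 0,"rz": 0},
  {"tx": 0,"ty": 0,"tz": 0.5,"rx": 0,"ry": 0,"rz": 0},
  {"tx": 0,"ty": 0,"tz": 0.5,"rx": 0,"ry": 0,"rz": 0},
  {"tx": 0,"ty": 0,"tz": 0.3,"rx": 0,"ry": 0,"rz": 0},
  {"tx": 0,"ty": 0,"tz": 0.1,"rx": 0,"ry": 0,"rz": 0},
  {"tx": 0,"ty": 0,"tz": 0.03,"rx": 0,"ry": 0,"rz": 0},
  {"tx": 0,"ty": 0,"tz": 0,"rx": 0,"ry": 0,"rz": 0},
  {"tx": 0,"ty": 0,"tz": 0,"rx": 0,"ry": 0,"rz": 0},
])

```text
t: 6.05
ee_pos: [643.7, -236.1, 32.1]
eef_rot: [0.001, 0.212, 0.977, -0.0]
force: [-0.8, 0.4, -0.0]
opening: 31.1
grip_force: 29.9
```

Request:
carry_out([
  {"tx": 0,"ty": 0,"tz": 0,"rx": 0,"ry": 0,"rz": 0},
  {"tx": 0,"ty": 0,"tz": 0,"rx": 0,"ry": 0,"rz": 0},
  {"tx": 0,"ty": 0,"tz": 0,"rx": 0,"ry": 0,"rz": 0},
  {"tx": 0,"ty": 0,"tz": 0,"rx": 0,"ry": 0,"rz": 0},
  {"tx": 0,"ty": 0,"tz": 0,"rx": 0,"ry": 0,"rz": 0},
  {"tx": 0,"ty": 0,"tz": -0.4,"rx": 0,"ry": 0,"rz": 0},
  {"tx": 0,"ty": 0,"tz": -0.6,"rx": 0,"ry": 0,"rz": 0},
  {"tx": 0,"ty": 0,"tz": -0.6,"rx": 0,"ry": 0,"rz": 0},
  {"tx": 0,"ty": 0,"tz": -0.6,"rx": 0,"ry": 0,"rz": 0},
  {"tx": 0,"ty": 0,"tz": -0.6,"rx": 0,"ry": 0,"rz": 0},
], jaw=75)

```text
t: 7.05
ee_pos: [642.4, -235.6, 171.6]
eef_rot: [-0.0, 0.212, 0.977, 0.0]
force: [-0.1, -0.6, 0.2]
opening: 64.2
grip_force: 0.0
```

```bash
python3 -c "
from h import *
plan(499.4,-427,170,100.9)"
```

```text
t=7.0 p=[ 642.4 -235.6  171.6] psi=155.5 tilt=0.01 open=64.2 F=[-0.1 -0.6  0.2] | T [ 1.02 -4.67  0.03] rz 9.11
```

Request:
carry_out([
  {"tx": 0.13,"ty": -0.58,"tz": 0,"rx": 0,"ry": 0,"rz": 0},
  {"tx": 0.13,"ty": -0.58,"tz": 0,"rx": 0,"ry": 0,"rz": 0},
  {"tx": 0.13,"ty": -0.58,"tz": 0,"rx": 0,"ry": 0,"rz": 0},
  {"tx": 0.13,"ty": -0.58,"tz": 0,"rx": 0,"ry": 0,"rz": 0},
  {"tx": 0.13,"ty": -0.58,"tz": 0,"rx": 0,"ry": 0,"rz": 0},
  {"tx": 0.13,"ty": -0.58,"tz": 0,"rx": 0,"ry": 0,"rz": 0},
  {"tx": 0.13,"ty": -0.58,"tz": 0,"rx": 0,"ry": 0,"rz": 0},
  {"tx": 0.11,"ty": -0.61,"tz": 0,"rx": 0,"ry": 0,"rz": 0},
  {"tx": 0,"ty": 0,"tz": 0,"rx": 0,"ry": 0,"rz": 0.9},
  {"tx": 0,"ty": 0,"tz": 0,"rx": 0,"ry": 0,"rz": 0.9},
  {"tx": 0,"ty": 0,"tz": 0,"rx": 0,"ry": 0,"rz": 0.9},
  {"tx": 0,"ty": 0,"tz": 0,"rx": 0,"ry": 0,"rz": 0.9},
  {"tx": 0,"ty": 0,"tz": 0,"rx": 0,"ry": 0,"rz": 0.9},
  {"tx": 0,"ty": 0,"tz": 0,"rx": 0,"ry": 0,"rz": 0.9},
  {"tx": 0,"ty": 0,"tz": 0,"rx": 0,"ry": 0,"rz": 0.9},
  {"tx": 0,"ty": 0,"tz": 0,"rx": 0,"ry": 0,"rz": 0.9},
  {"tx": 0,"ty": 0,"tz": 0,"rx": 0,"ry": 0,"rz": 0.9},
  {"tx": 0,"ty": 0,"tz": 0,"rx": 0,"ry": 0,"rz": 0.9},
  {"tx": 0,"ty": 0,"tz": 0,"rx": 0,"ry": 0,"rz": 0},
  {"tx": 0,"ty": 0,"tz": 0,"rx": 0,"ry": 0,"rz": 0},
], jaw=100)

```text
t: 9.05
ee_pos: [499.5, -427.1, 170.4]
eef_rot: [-0.0, 0.631, 0.775, 0.0]
force: [-0.4, 0.1, 0.6]
opening: 85.3
grip_force: 0.0
```

```bash
python3 -c "
from h import *
W,s=wristcloud()
near(W,499.4,-427,75)
plan(499.4,-427,10,100.9)"
```

```text
px [315 206] 6352 xy [ 495.7 -428.8] size [52.9 96.5] ang 100.7 z [14.6 15.9 16.9]
t=9.1 p=[ 499.5 -427.1  170.4] psi=101.7 tilt=0.00 open=85.5 F=[-0.4 -0.1  0. ] | T [ 0.   -0.    3.21] rz 0.13
```

Both views give the red drive's top at 16 mm, 96 x 52 mm, with the centre agreeing within 4 mm. I'll lower and grip.

Request:
carry_out([
  {"tx": 0,"ty": -0.02,"tz": 0.6,"rx": 0,"ry": 0,"rz": 0.13},
  {"tx": 0,"ty": 0,"tz": 0.6,"rx": 0,"ry": 0,"rz": 0},
  {"tx": 0,"ty": 0,"tz": 0.6,"rx": 0,"ry": 0,"rz": 0},
  {"tx": 0,"ty": 0,"tz": 0.6,"rx": 0,"ry": 0,"rz": 0},
  {"tx": 0,"ty": 0,"tz": 0.5,"rx": 0,"ry": 0,"rz": 0},
  {"tx": 0,"ty": 0,"tz": 0.2,"rx": 0,"ry": 0,"rz": 0},
  {"tx": 0,"ty": 0,"tz": 0.11,"rx": 0,"ry": 0,"rz": 0},
  {"tx": 0,"ty": 0,"tz": 0,"rx": 0,"ry": 0,"rz": 0},
  {"tx": 0,"ty": 0,"tz": 0,"rx": 0,"ry": 0,"rz": 0},
])

```text
t: 10.0
ee_pos: [499.4, -428.3, 11.6]
eef_rot: [0.001, 0.638, 0.77, -0.0]
force: [-1.1, 0.2, -0.7]
opening: 85.4
grip_force: 0.0
```

Request:
carry_out([
  {"tx": 0,"ty": 0,"tz": 0,"rx": 0,"ry": 0,"rz": 0},
  {"tx": 0,"ty": 0,"tz": 0,"rx": 0,"ry": 0,"rz": 0},
  {"tx": 0,"ty": 0,"tz": 0,"rx": 0,"ry": 0,"rz": 0},
  {"tx": 0,"ty": 0,"tz": 0,"rx": 0,"ry": 0,"rz": 0},
  {"tx": 0,"ty": 0,"tz": 0,"rx": 0,"ry": 0,"rz": 0},
  {"tx": 0,"ty": 0,"tz": 0,"rx": 0,"ry": 0,"rz": 0},
], jaw=45, grip_force=40)

```text
t: 10.6
ee_pos: [498.5, -427.3, 9.9]
eef_rot: [-0.0, 0.638, 0.77, 0.0]
force: [0.4, 0.5, -0.7]
opening: 38.4
grip_force: 0.0
```

Request:
carry_out([
  {"tx": 0,"ty": 0,"tz": -0.2,"rx": 0,"ry": 0,"rz": 0},
  {"tx": 0,"ty": 0,"tz": -0.5,"rx": 0,"ry": 0,"rz": 0},
  {"tx": 0,"ty": 0,"tz": -0.6,"rx": 0,"ry": 0,"rz": 0},
  {"tx": 0,"ty": 0,"tz": -0.6,"rx": 0,"ry": 0,"rz": 0},
  {"tx": 0,"ty": 0,"tz": -0.5,"rx": 0,"ry": 0,"rz": 0},
  {"tx": 0,"ty": 0,"tz": 0,"rx": 0,"ry": 0,"rz": 0},
  {"tx": 0,"ty": 0,"tz": 0,"rx": 0,"ry": 0,"rz": 0},
])

```text
t: 11.3
ee_pos: [498.9, -427.7, 131.1]
eef_rot: [0.001, 0.638, 0.77, -0.0]
force: [-0.1, -0.1, 0.1]
opening: 38.6
grip_force: 0.0
```

```bash
python3 -c "
from h import *
plan(648,200,130,180)
W=np.load('W.npy')
for a,b in ((183,138),(262,138),(183,180),(262,180),(288,138),(368,138),(288,180),(368,180)): print(np.round(W[b,a],0),end=' ')
s=dict(np.load('top.npz')); h=cv2.cvtColor(s['img'],cv2.COLOR_RGB2HSV)
for n,lo,hi,c in(('blue',100,130,(158,222)),('yel',20,35,(158,327)),('gre',50,90,(163,429))):
    m=((h[...,0]>lo)&(h[...,0]<hi)&(h[...,1]>110)).astype(np.uint8); l=cv2.connectedComponents(m)[1]; P=W[l==l[c]]; P=P[P[:,2]<14]
    r=cv2.minAreaRect(P[:,:2].astype(np.float32)); print(n,r)
"
```

```text
t=11.3 p=[ 498.9 -427.7  131.1] psi=100.8 tilt=0.12 open=38.6 F=[-0.1 -0.1  0.1] | T [1.178e+01 5.270e+00 1.000e-02] rz -13.21
[697. 350.   7.] [701. 160.   6.] [590. 341.   7.] [595. 154.   5.] [703.  97.   6.] [707. -97.   8.] [595.  92.  10.] [600. -97.   8.] blue ((648.1533203125, 252.40451049804688), (135.39544677734375, 206.25965881347656), 3.075187921524048)
yel ((653.71240234375, 1.7495498657226562), (135.66458129882812, 210.5424041748047), 2.762894630432129)
gre ((647.6138916015625, -242.43026733398438), (206.0243377685547, 133.99551391601562), 89.56167602539062)
```

The fingers closed to 38 mm without force, so the drive was missed. I'll look.

```bash
python3 -c "
from h import *
W,s=wristcloud('w3')
near(W,499.4,-427,75)"
```

```text
px [315 215] 8169 xy [ 495.5 -428.4] size [52.6 96.1] ang 100.8 z [14.7 15.8 16.8]
```

View pics/w3.png

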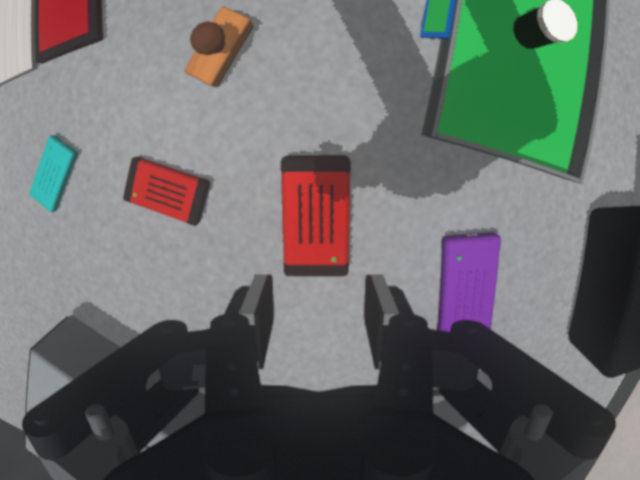

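The drive has not moved, and the can (545,22) stands upright in the green tray. The tips must have passed over the drive's top. I'll measure where the tips really are in the tool frame.

```bash
python3 -c "
from h import *
p,R,_=pose()
W,s=wristcloud(); T=(W-p)@R
print(s['T_tool_cam'].round(2))
for u,v in ((258,285),(262,280),(262,300),(268,330),(378,285),(372,280),(258,277),(250,310),(266,278)):
  print(u,v,T[v,u].round(1),s['depth'][v,u])
m=(T[...,2]<40)&(abs(T[...,1])<40)&(T[...,2]>-60); v,u=np.nonzero(m); z=T[m][:,2]
print(np.percentile(z,[1,50,90,97,99,99.9]))
"
```

```text
[[   0.     -0.96   -0.27   68.92]
 [   1.      0.     -0.     -0.65]
 [   0.     -0.27    0.96 -158.74]
 [   0.      0.      0.      1.  ]]
258 285 [ 11.3 -23.7 -31.8] 137.83789
262 280 [ 11.3 -22.8 -26.9] 142.54932
262 300 [ 11.6 -20.2 -44.8] 125.189674
268 330 [ -6.3 -20.4 -35.3] 139.2622
378 285 [ 11.9  21.4 -33. ] 136.4313
372 280 [ 11.7  19.8 -27.7] 141.64755
258 277 [ 11.2 -24.9 -23.8] 145.55844
250 310 [ 11.4 -23.2 -52. ] 118.38157
266 278 [ 11.4 -21.5 -25.3] 144.06848
[-59.46892591 -43.72007016 -26.20453448 -21.87450363 -19.54595138
 -17.43604711]
```

The tips are about 20 mm behind the TCP at this opening, not 11 mm ahead. Both pads read x = 11 mm and y = ±20 mm, so the geometry is sound. The can was gripped only near its top. I'll open, go lower and measure the tips again.

Request:
carry_out([
  {"tx": 0,"ty": -0.05,"tz": 0,"rx": 0,"ry": 0,"rz": 0},
  {"tx": 0,"ty": 0,"tz": 0.5,"rx": 0,"ry": 0,"rz": 0},
  {"tx": 0,"ty": 0,"tz": 0.5,"rx": 0,"ry": 0,"rz": 0},
  {"tx": 0,"ty": 0,"tz": 0.5,"rx": 0,"ry": 0,"rz": 0},
  {"tx": 0,"ty": 0,"tz": 0.5,"rx": 0,"ry": 0,"rz": 0},
  {"tx": 0,"ty": 0,"tz": 0.4,"rx": 0,"ry": 0,"rz": 0},
  {"tx": 0,"ty": 0,"tz": 0,"rx": 0,"ry": 0,"rz": 0},
  {"tx": 0,"ty": 0,"tz": 0,"rx": 0,"ry": 0,"rz": 0},
], jaw=80)

```text
t: 12.2
ee_pos: [495.4, -427.2, 9.0]
eef_rot: [-0.001, 0.638, 0.77, 0.0]
force: [1.0, 0.8, 0.5]
opening: 67.8
grip_force: 0.0
```

```bash
python3 -c "
from h import *
p,R,st=pose()
W,s=wristcloud('w4'); T=(W-p)@R
print(p,st['opening'])
for sg in(-1,1):
  m=(sg*T[...,1]>25)&(sg*T[...,1]<60)&(abs(T[...,0]-4)<9)&(W[...,2]>20)
  print(sg,m.sum(),np.percentile(T[m],[0,5,50,95,99,100],axis=0).round(1).tolist())
near(W,497,-428,70)
"
```

```text
[ 495.38377556 -427.17326765    8.97082806] 67.77658713058918
-1 14976 [[-5.0, -60.0, -124.6], [-2.0, -58.1, -121.2], [9.1, -49.9, -99.2], [12.7, -28.3, -40.2], [12.9, -25.8, -29.0], [13.0, -25.0, -23.2]]
1 15174 [[-5.0, 25.0, -124.6], [-2.1, 28.0, -121.0], [9.2, 49.5, -98.0], [12.8, 57.7, -40.3], [13.0, 59.5, -29.1], [13.0, 60.0, -22.8]]
px [321 272] 21630 xy [ 495.6 -428.4] size [52.9 96.5] ang 100.8 z [14.8 15.8 16.7]
px [216 314] 2478 xy [ 459.  -430.6] size [14.3 22.2] ang 141.6 z [39.5 54.2 66.4]
px [422 314] 2572 xy [ 529.  -417.6] size [22.3 13.8] ang 62.5 z [39.4 54.6 67.6]
```

View pics/w4.png

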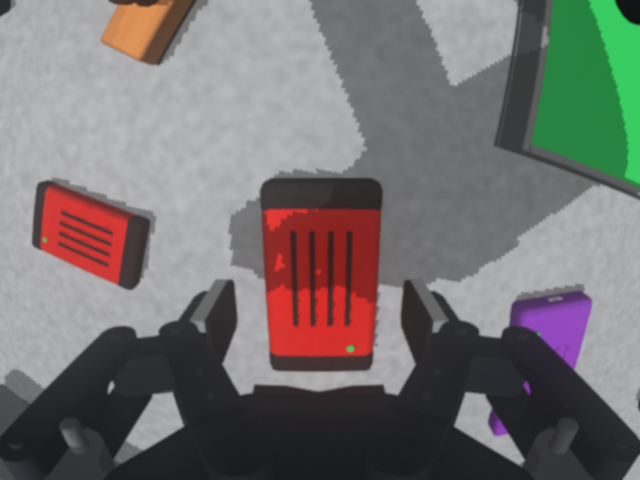

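The pads (220,310 and 420,310) flank the drive centrally. Tips are 23 mm behind the TCP at opening 68, so about 32 mm above the table. I'll lower by 26 mm more, slowly, then grip.

Request:
carry_out([
  {"tx": 0,"ty": 0,"tz": 0.2,"rx": 0,"ry": 0,"rz": 0},
  {"tx": 0,"ty": 0,"tz": 0.15,"rx": 0,"ry": 0,"rz": 0},
  {"tx": 0,"ty": 0,"tz": 0.1,"rx": 0,"ry": 0,"rz": 0},
  {"tx": 0,"ty": 0,"tz": 0.05,"rx": 0,"ry": 0,"rz": 0},
  {"tx": 0,"ty": 0,"tz": 0,"rx": 0,"ry": 0,"rz": 0},
  {"tx": 0,"ty": 0,"tz": 0,"rx": 0,"ry": 0,"rz": 0},
])

```text
t: 12.85
ee_pos: [496.2, -427.8, -15.0]
eef_rot: [0.0, 0.638, 0.77, 0.0]
force: [-0.2, 0.0, -0.2]
opening: 68.6
grip_force: 0.0
```

Request:
carry_out([
  {"tx": 0,"ty": 0,"tz": 0,"rx": 0,"ry": 0,"rz": 0},
  {"tx": 0,"ty": 0,"tz": 0,"rx": 0,"ry": 0,"rz": 0},
  {"tx": 0,"ty": 0,"tz": 0,"rx": 0,"ry": 0,"rz": 0},
  {"tx": 0,"ty": 0,"tz": 0,"rx": 0,"ry": 0,"rz": 0},
  {"tx": 0,"ty": 0,"tz": 0,"rx": 0,"ry": 0,"rz": 0},
], jaw=45, grip_force=40)

```text
t: 13.35
ee_pos: [496.5, -428.2, -14.4]
eef_rot: [0.001, 0.638, 0.77, -0.0]
force: [0.3, 0.6, 4.9]
opening: 50.8
grip_force: 43.4
```

Gripped at 51 mm with 43 N. I'll lift and carry it towards the blue tray, to the slot at (651,202).

Request:
carry_out([
  {"tx": 0,"ty": 0,"tz": -0.2,"rx": 0,"ry": 0,"rz": 0},
  {"tx": 0,"ty": 0,"tz": -0.5,"rx": 0,"ry": 0,"rz": 0},
  {"tx": 0,"ty": 0,"tz": -0.7,"rx": 0,"ry": 0,"rz": 0},
  {"tx": 0,"ty": 0,"tz": -0.7,"rx": 0,"ry": 0,"rz": 0},
  {"tx": 0,"ty": 0,"tz": -0.3,"rx": 0,"ry": 0,"rz": 0},
  {"tx": 0,"ty": 0,"tz": 0,"rx": 0,"ry": 0,"rz": 0},
])

```text
t: 13.95
ee_pos: [497.4, -429.1, 108.0]
eef_rot: [0.003, 0.638, 0.77, -0.0]
force: [0.3, -0.2, -1.5]
opening: 50.9
grip_force: 42.8
```

```bash
python3 -c "
from h import *
plan(651,202,100,183)"
```

```text
t=13.9 p=[ 497.4 -429.1  108. ] psi=100.8 tilt=0.30 open=50.9 F=[ 0.3 -0.2 -1.5] | T [11.83  5.38  0.12] rz -13.71
```

Request:
carry_out([
  {"tx": 0.3,"ty": 0.14,"tz": 0,"rx": 0,"ry": 0,"rz": 0},
  {"tx": 0.6,"ty": 0.27,"tz": 0,"rx": 0,"ry": 0,"rz": 0},
  {"tx": 0.65,"ty": 0.3,"tz": 0,"rx": 0,"ry": 0,"rz": 0},
  {"tx": 0.65,"ty": 0.3,"tz": 0,"rx": 0,"ry": 0,"rz": 0},
  {"tx": 0.65,"ty": 0.3,"tz": 0,"rx": 0,"ry": 0,"rz": 0},
  {"tx": 0.65,"ty": 0.3,"tz": 0,"rx": 0,"ry": 0,"rz": 0},
  {"tx": 0.65,"ty": 0.3,"tz": 0,"rx": 0,"ry": 0,"rz": 0},
  {"tx": 0.65,"ty": 0.3,"tz": 0,"rx": 0,"ry": 0,"rz": 0},
  {"tx": 0.65,"ty": 0.3,"tz": 0,"rx": 0,"ry": 0,"rz": 0},
  {"tx": 0.65,"ty": 0.3,"tz": 0,"rx": 0,"ry": 0,"rz": 0},
  {"tx": 0.65,"ty": 0.3,"tz": 0,"rx": 0,"ry": 0,"rz": 0},
  {"tx": 0.65,"ty": 0.3,"tz": 0,"rx": 0,"ry": 0,"rz": 0},
  {"tx": 0.65,"ty": 0.3,"tz": 0,"rx": 0,"ry": 0,"rz": 0},
  {"tx": 0.65,"ty": 0.3,"tz": 0,"rx": 0,"ry": 0,"rz": 0},
  {"tx": 0.65,"ty": 0.3,"tz": 0,"rx": 0,"ry": 0,"rz": 0},
  {"tx": 0.65,"ty": 0.3,"tz": 0,"rx": 0,"ry": 0,"rz": 0},
  {"tx": 0.65,"ty": 0.3,"tz": 0,"rx": 0,"ry": 0,"rz": 0},
  {"tx": 0.65,"ty": 0.3,"tz": 0,"rx": 0,"ry": 0,"rz": 0},
  {"tx": 0.5,"ty": 0.2,"tz": 0,"rx": 0,"ry": 0,"rz": 0},
  {"tx": 0,"ty": 0,"tz": 0,"rx": 0,"ry": 0,"rz": 0},
])

```text
t: 15.95
ee_pos: [649.0, 206.6, 101.4]
eef_rot: [-0.002, 0.636, 0.772, -0.001]
force: [-0.5, 0.1, -1.5]
opening: 50.8
grip_force: 42.8
```

Request:
carry_out([
  {"tx": 0,"ty": 0,"tz": 0,"rx": 0,"ry": 0,"rz": -0.5},
  {"tx": 0,"ty": 0,"tz": 0,"rx": 0,"ry": 0,"rz": -1},
  {"tx": 0,"ty": 0,"tz": 0,"rx": 0,"ry": 0,"rz": -1},
  {"tx": 0,"ty": 0,"tz": 0,"rx": 0,"ry": 0,"rz": -1},
  {"tx": 0,"ty": 0,"tz": 0,"rx": 0,"ry": 0,"rz": -1},
  {"tx": 0,"ty": 0,"tz": 0,"rx": 0,"ry": 0,"rz": -1},
  {"tx": 0,"ty": 0,"tz": 0,"rx": 0,"ry": 0,"rz": -1},
  {"tx": 0,"ty": 0,"tz": 0,"rx": 0,"ry": 0,"rz": -1},
  {"tx": 0,"ty": 0,"tz": 0,"rx": 0,"ry": 0,"rz": -1},
  {"tx": 0,"ty": 0,"tz": 0,"rx": 0,"ry": 0,"rz": -1},
  {"tx": 0,"ty": 0,"tz": 0,"rx": 0,"ry": 0,"rz": -1},
  {"tx": 0,"ty": 0,"tz": 0,"rx": 0,"ry": 0,"rz": -1},
  {"tx": 0,"ty": 0,"tz": 0,"rx": 0,"ry": 0,"rz": -1},
  {"tx": 0,"ty": 0,"tz": 0,"rx": 0,"ry": 0,"rz": -1},
  {"tx": 0,"ty": 0,"tz": 0,"rx": 0,"ry": 0,"rz": -0.2},
  {"tx": 0,"ty": 0,"tz": 0,"rx": 0,"ry": 0,"rz": 0},
  {"tx": 0,"ty": 0,"tz": 0,"rx": 0,"ry": 0,"rz": 0},
])

```text
t: 17.65
ee_pos: [650.9, 202.1, 103.9]
eef_rot: [-0.001, -0.025, 1.0, -0.0]
force: [0.0, -0.2, -0.4]
opening: 51.0
grip_force: 42.8
```

```bash
python3 -c "
from h import *
W,s=wristcloud('w5')
plan(651,202,-8,183)"
```

```text
t=17.7 p=[651.1 202.2 104.3] psi=-177.1 tilt=0.06 open=50.9 F=[-0.4  0.4 -1.8] | T [ 0.   -0.    2.25] rz -0.02
```

View pics/w5.png

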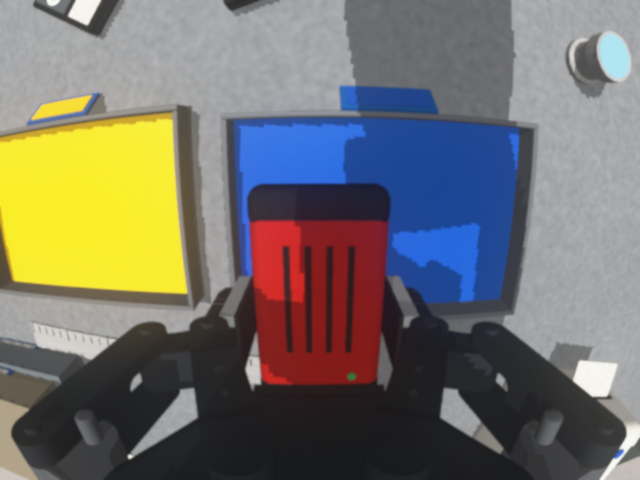

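The drive (320,290) is level and aligned above the right slot of the blue tray. I'll lower it.

Request:
carry_out([
  {"tx": 0,"ty": 0,"tz": 0.3,"rx": 0,"ry": 0,"rz": 0},
  {"tx": 0,"ty": 0,"tz": 0.5,"rx": 0,"ry": 0,"rz": 0},
  {"tx": 0,"ty": 0,"tz": 0.5,"rx": 0,"ry": 0,"rz": 0},
  {"tx": 0,"ty": 0,"tz": 0.4,"rx": 0,"ry": 0,"rz": 0},
  {"tx": 0,"ty": 0,"tz": 0.3,"rx": 0,"ry": 0,"rz": 0},
  {"tx": 0,"ty": 0,"tz": 0.15,"rx": 0,"ry": 0,"rz": 0},
  {"tx": 0,"ty": 0,"tz": 0.06,"rx": 0,"ry": 0,"rz": 0},
  {"tx": 0,"ty": 0,"tz": 0,"rx": 0,"ry": 0,"rz": 0},
  {"tx": 0,"ty": 0,"tz": 0,"rx": 0,"ry": 0,"rz": 0},
  {"tx": 0,"ty": 0,"tz": 0,"rx": 0,"ry": 0,"rz": 0},
])

```text
t: 18.7
ee_pos: [652.6, 202.6, -4.2]
eef_rot: [0.001, -0.026, 1.0, 0.0]
force: [0.2, 0.4, -1.4]
opening: 51.2
grip_force: 42.8
```

Request:
carry_out([
  {"tx": 0,"ty": 0,"tz": 0.06,"rx": 0,"ry": 0,"rz": 0},
  {"tx": 0,"ty": 0,"tz": 0,"rx": 0,"ry": 0,"rz": 0},
  {"tx": 0,"ty": 0,"tz": 0,"rx": 0,"ry": 0,"rz": 0},
])

```text
t: 19.0
ee_pos: [651.8, 202.4, -8.4]
eef_rot: [0.0, -0.026, 1.0, 0.0]
force: [0.3, -0.4, -0.5]
opening: 50.6
grip_force: 42.8
```

Request:
carry_out([
  {"tx": 0,"ty": 0,"tz": 0,"rx": 0,"ry": 0,"rz": 0},
  {"tx": 0,"ty": 0,"tz": 0,"rx": 0,"ry": 0,"rz": 0},
  {"tx": 0,"ty": 0,"tz": 0,"rx": 0,"ry": 0,"rz": 0},
  {"tx": 0,"ty": 0,"tz": 0,"rx": 0,"ry": 0,"rz": 0},
  {"tx": 0,"ty": 0,"tz": -0.2,"rx": 0,"ry": 0,"rz": 0},
  {"tx": 0,"ty": 0,"tz": -0.6,"rx": 0,"ry": 0,"rz": 0},
  {"tx": 0,"ty": 0,"tz": -0.7,"rx": 0,"ry": 0,"rz": 0},
  {"tx": 0,"ty": 0,"tz": -0.7,"rx": 0,"ry": 0,"rz": 0},
  {"tx": 0,"ty": 0,"tz": -0.7,"rx": 0,"ry": 0,"rz": 0},
  {"tx": 0,"ty": 0,"tz": 0,"rx": 0,"ry": 0,"rz": 0},
], jaw=72)

```text
t: 20.0
ee_pos: [655.9, 203.3, 144.9]
eef_rot: [0.006, -0.026, 1.0, 0.001]
force: [2.2, -0.4, 0.9]
opening: 61.2
grip_force: 0.0
```

```bash
python3 -c "
from h import *
plan(430.8,-149.9,120,144.2)"
```

```text
t=20.0 p=[655.9 203.3 144.9] psi=-177.0 tilt=0.70 open=61.2 F=[ 2.2 -0.4  0.9] | T [ 4.87 -6.82  0.43] rz 6.46
```

Request:
carry_out([
  {"tx": 0.4,"ty": -0.57,"tz": 0.03,"rx": 0,"ry": 0,"rz": 0},
  {"tx": 0.4,"ty": -0.57,"tz": 0.03,"rx": 0,"ry": 0,"rz": 0},
  {"tx": 0.4,"ty": -0.57,"tz": 0.03,"rx": 0,"ry": 0,"rz": 0},
  {"tx": 0.4,"ty": -0.57,"tz": 0.03,"rx": 0,"ry": 0,"rz": 0},
  {"tx": 0.4,"ty": -0.57,"tz": 0.03,"rx": 0,"ry": 0,"rz": 0},
  {"tx": 0.4,"ty": -0.57,"tz": 0.03,"rx": 0,"ry": 0,"rz": 0},
  {"tx": 0.4,"ty": -0.57,"tz": 0.03,"rx": 0,"ry": 0,"rz": 0},
  {"tx": 0.4,"ty": -0.57,"tz": 0.03,"rx": 0,"ry": 0,"rz": 0},
  {"tx": 0.4,"ty": -0.57,"tz": 0.03,"rx": 0,"ry": 0,"rz": 0},
  {"tx": 0.4,"ty": -0.57,"tz": 0.03,"rx": 0,"ry": 0,"rz": 0},
  {"tx": 0.4,"ty": -0.57,"tz": 0.03,"rx": 0,"ry": 0,"rz": 0},
  {"tx": 0.4,"ty": -0.57,"tz": 0.03,"rx": 0,"ry": 0,"rz": 0},
  {"tx": 0,"ty": 0,"tz": 0,"rx": 0,"ry": 0,"rz": 0.9},
  {"tx": 0,"ty": 0,"tz": 0,"rx": 0,"ry": 0,"rz": 0.9},
  {"tx": 0,"ty": 0,"tz": 0,"rx": 0,"ry": 0,"rz": 0.9},
  {"tx": 0,"ty": 0,"tz": 0,"rx": 0,"ry": 0,"rz": 0.9},
  {"tx": 0,"ty": 0,"tz": 0,"rx": 0,"ry": 0,"rz": 0.9},
  {"tx": 0,"ty": 0,"tz": 0,"rx": 0,"ry": 0,"rz": 0.9},
  {"tx": 0,"ty": 0,"tz": 0,"rx": 0,"ry": 0,"rz": 0.9},
  {"tx": 0,"ty": 0,"tz": 0,"rx": 0,"ry": 0,"rz": 0.16},
], jaw=85)

```text
t: 22.0
ee_pos: [429.6, -151.6, 118.7]
eef_rot: [0.0, 0.308, 0.951, -0.0]
force: [-0.2, 0.1, 0.7]
opening: 72.9
grip_force: 0.0
```

Request:
carry_out([
  {"tx": 0,"ty": 0,"tz": 0,"rx": 0,"ry": 0,"rz": 0},
  {"tx": 0,"ty": 0,"tz": 0,"rx": 0,"ry": 0,"rz": 0},
])

```text
t: 22.2
ee_pos: [429.6, -151.6, 118.5]
eef_rot: [0.0, 0.306, 0.952, -0.0]
force: [-0.4, 0.7, 0.3]
opening: 72.8
grip_force: 0.0
```

```bash
python3 -c "
from h import *
W,s=wristcloud()
near(W,430.8,-149.9,80)
plan(430.8,-149.9,-14.5,144.2)"
```

```text
px [318 216] 8928 xy [ 427.  -151.2] size [52.8 96.1] ang 144.1 z [14.5 15.7 16.7]
t=22.2 p=[ 429.6 -151.6  118.5] psi=144.3 tilt=0.01 open=72.5 F=[ 0.6  0.2 -0.1] | T [0.   0.04 2.66] rz 0.02
```

Silver drive: top 16 mm, 96 x 53 mm, and both views within 4 mm. It is centred between the fingers, so I'll lower and grip.

Request:
carry_out([
  {"tx": 0,"ty": 0,"tz": 0.3,"rx": 0,"ry": 0,"rz": 0},
  {"tx": 0,"ty": 0,"tz": 0.6,"rx": 0,"ry": 0,"rz": 0},
  {"tx": 0,"ty": 0,"tz": 0.6,"rx": 0,"ry": 0,"rz": 0},
  {"tx": 0,"ty": 0,"tz": 0.6,"rx": 0,"ry": 0,"rz": 0},
  {"tx": 0,"ty": 0,"tz": 0.3,"rx": 0,"ry": 0,"rz": 0},
  {"tx": 0,"ty": 0,"tz": 0.15,"rx": 0,"ry": 0,"rz": 0},
  {"tx": 0,"ty": 0,"tz": 0.11,"rx": 0,"ry": 0,"rz": 0},
  {"tx": 0,"ty": 0,"tz": 0,"rx": 0,"ry": 0,"rz": 0},
  {"tx": 0,"ty": 0,"tz": 0,"rx": 0,"ry": 0,"rz": 0},
  {"tx": 0,"ty": 0,"tz": 0,"rx": 0,"ry": 0,"rz": 0},
])

```text
t: 23.25
ee_pos: [430.5, -152.0, -13.6]
eef_rot: [0.001, 0.307, 0.952, -0.0]
force: [-0.3, -0.6, -0.2]
opening: 72.7
grip_force: 0.0
```

Request:
carry_out([
  {"tx": 0,"ty": 0,"tz": 0,"rx": 0,"ry": 0,"rz": 0},
  {"tx": 0,"ty": 0,"tz": 0,"rx": 0,"ry": 0,"rz": 0},
  {"tx": 0,"ty": 0,"tz": 0,"rx": 0,"ry": 0,"rz": 0},
  {"tx": 0,"ty": 0,"tz": 0,"rx": 0,"ry": 0,"rz": 0},
  {"tx": 0,"ty": 0,"tz": 0,"rx": 0,"ry": 0,"rz": 0},
  {"tx": 0,"ty": 0,"tz": 0,"rx": 0,"ry": 0,"rz": 0},
], jaw=45, grip_force=40)

```text
t: 23.85
ee_pos: [430.2, -151.9, -13.8]
eef_rot: [0.001, 0.307, 0.952, -0.0]
force: [-0.6, 0.4, 5.3]
opening: 51.1
grip_force: 41.9
```

Request:
carry_out([
  {"tx": 0,"ty": 0,"tz": -0.2,"rx": 0,"ry": 0,"rz": 0},
  {"tx": 0,"ty": 0,"tz": -0.5,"rx": 0,"ry": 0,"rz": 0},
  {"tx": 0,"ty": 0,"tz": -0.7,"rx": 0,"ry": 0,"rz": 0},
  {"tx": 0,"ty": 0,"tz": -0.7,"rx": 0,"ry": 0,"rz": 0},
  {"tx": 0,"ty": 0,"tz": -0.3,"rx": 0,"ry": 0,"rz": 0},
  {"tx": 0,"ty": 0,"tz": 0,"rx": 0,"ry": 0,"rz": 0},
])

```text
t: 24.45
ee_pos: [431.7, -152.7, 108.7]
eef_rot: [0.003, 0.307, 0.952, -0.001]
force: [0.1, -0.2, -0.5]
opening: 50.7
grip_force: 42.3
```

```bash
python3 -c "
from h import *
plan(645.5,302,100,183)"
```

```text
t=24.4 p=[ 431.7 -152.7  108.7] psi=144.2 tilt=0.36 open=50.7 F=[ 0.1 -0.2 -0.5] | T [1.85 9.88 0.17] rz -6.46
```

Request:
carry_out([
  {"tx": 0.06,"ty": 0.3,"tz": 0,"rx": 0,"ry": 0,"rz": 0},
  {"tx": 0.12,"ty": 0.6,"tz": 0,"rx": 0,"ry": 0,"rz": 0},
  {"tx": 0.12,"ty": 0.68,"tz": 0,"rx": 0,"ry": 0,"rz": 0},
  {"tx": 0.12,"ty": 0.68,"tz": 0,"rx": 0,"ry": 0,"rz": 0},
  {"tx": 0.12,"ty": 0.68,"tz": 0,"rx": 0,"ry": 0,"rz": 0},
  {"tx": 0.12,"ty": 0.68,"tz": 0,"rx": 0,"ry": 0,"rz": 0},
  {"tx": 0.12,"ty": 0.68,"tz": 0,"rx": 0,"ry": 0,"rz": 0},
  {"tx": 0.13,"ty": 0.68,"tz": 0,"rx": 0,"ry": 0,"rz": 0},
  {"tx": 0.13,"ty": 0.68,"tz": 0,"rx": 0,"ry": 0,"rz": 0},
  {"tx": 0.13,"ty": 0.68,"tz": 0,"rx": 0,"ry": 0,"rz": 0},
  {"tx": 0.13,"ty": 0.68,"tz": 0,"rx": 0,"ry": 0,"rz": 0},
  {"tx": 0.13,"ty": 0.68,"tz": 0,"rx": 0,"ry": 0,"rz": 0},
  {"tx": 0.13,"ty": 0.68,"tz": 0,"rx": 0,"ry": 0,"rz": 0},
  {"tx": 0.13,"ty": 0.68,"tz": 0,"rx": 0,"ry": 0,"rz": 0},
  {"tx": 0.13,"ty": 0.58,"tz": 0,"rx": 0,"ry": 0,"rz": 0},
  {"tx": 0.07,"ty": 0.3,"tz": 0,"rx": 0,"ry": 0,"rz": 0},
])

```text
t: 26.05
ee_pos: [642.9, 308.9, 103.0]
eef_rot: [-0.001, 0.307, 0.952, -0.001]
force: [0.2, -1.2, -0.1]
opening: 50.7
grip_force: 42.2
```

Request:
carry_out([
  {"tx": 0,"ty": 0,"tz": 0,"rx": 0,"ry": 0,"rz": -0.5},
  {"tx": 0,"ty": 0,"tz": 0,"rx": 0,"ry": 0,"rz": -1},
  {"tx": 0,"ty": 0,"tz": 0,"rx": 0,"ry": 0,"rz": -1},
  {"tx": 0,"ty": 0,"tz": 0,"rx": 0,"ry": 0,"rz": -1},
  {"tx": 0,"ty": 0,"tz": 0,"rx": 0,"ry": 0,"rz": -1},
  {"tx": 0,"ty": 0,"tz": 0,"rx": 0,"ry": 0,"rz": -1},
  {"tx": 0,"ty": 0,"tz": 0,"rx": 0,"ry": 0,"rz": -0.7},
  {"tx": 0,"ty": 0,"tz": 0,"rx": 0,"ry": 0,"rz": -0.26},
  {"tx": 0,"ty": 0,"tz": 0,"rx": 0,"ry": 0,"rz": 0},
  {"tx": 0,"ty": 0,"tz": 0,"rx": 0,"ry": 0,"rz": 0},
  {"tx": 0,"ty": 0,"tz": 0,"rx": 0,"ry": 0,"rz": 0},
])

```text
t: 27.15
ee_pos: [643.5, 306.8, 105.1]
eef_rot: [-0.0, -0.025, 1.0, -0.0]
force: [0.1, -0.2, -0.7]
opening: 51.0
grip_force: 42.2
```

```bash
python3 -c "
from h import *
plan(645.5,302,-8,183)
s=grab('top')
d=s['depth'];K=s['mtx'];v,u=np.indices(d.shape);C=np.stack([(u-K[0,2])/K[0,0]*d,(v-K[1,2])/K[1,1]*d,d],-1);W=(C-s['t'])@s['R']
near(W,651,202,60,zmin=14)
near(W,642,-236,40,zmin=32)
"
```

```text
t=27.1 p=[643.5 306.8 105.1] psi=-177.1 tilt=0.03 open=51.0 F=[ 0.1 -0.2 -0.7] | T [-0.04 -0.1   2.26] rz -0.01
px [242 154] 859 xy [653.6 203.5] size [95.8 50.6] ang 3.6 z [20.3 23.  25.5]
px [429 158] 204 xy [ 643.1 -234.1] size [31.9 31.5] ang 87.0 z [40.7 57.3 60. ]
```

The red drive lies flat in its slot (top ~22 mm) and the can stands (top 57 mm). I'll correct the position and lower the silver drive.

Request:
carry_out([
  {"tx": -0.04,"ty": -0.09,"tz": 0.3,"rx": 0,"ry": 0,"rz": 0},
  {"tx": 0,"ty": 0,"tz": 0.5,"rx": 0,"ry": 0,"rz": 0},
  {"tx": 0,"ty": 0,"tz": 0.5,"rx": 0,"ry": 0,"rz": 0},
  {"tx": 0,"ty": 0,"tz": 0.4,"rx": 0,"ry": 0,"rz": 0},
  {"tx": 0,"ty": 0,"tz": 0.3,"rx": 0,"ry": 0,"rz": 0},
  {"tx": 0,"ty": 0,"tz": 0.15,"rx": 0,"ry": 0,"rz": 0},
  {"tx": 0,"ty": 0,"tz": 0.06,"rx": 0,"ry": 0,"rz": 0},
  {"tx": 0,"ty": 0,"tz": 0.04,"rx": 0,"ry": 0,"rz": 0},
  {"tx": 0,"ty": 0,"tz": 0,"rx": 0,"ry": 0,"rz": 0},
  {"tx": 0,"ty": 0,"tz": 0,"rx": 0,"ry": 0,"rz": 0},
  {"tx": 0,"ty": 0,"tz": 0,"rx": 0,"ry": 0,"rz": 0},
  {"tx": 0,"ty": 0,"tz": 0,"rx": 0,"ry": 0,"rz": 0},
])

```text
t: 28.4
ee_pos: [646.2, 302.6, -6.4]
eef_rot: [0.0, -0.026, 1.0, 0.0]
force: [-0.3, -0.2, -1.4]
opening: 50.9
grip_force: 42.2
```

Request:
carry_out([
  {"tx": 0,"ty": 0,"tz": 0.03,"rx": 0,"ry": 0,"rz": 0},
  {"tx": 0,"ty": 0,"tz": 0,"rx": 0,"ry": 0,"rz": 0},
  {"tx": 0,"ty": 0,"tz": 0,"rx": 0,"ry": 0,"rz": 0},
])

```text
t: 28.7
ee_pos: [646.3, 302.6, -7.7]
eef_rot: [0.0, -0.026, 1.0, 0.0]
force: [-1.4, -0.3, 5.0]
opening: 50.7
grip_force: 42.9
```

Request:
carry_out([
  {"tx": 0,"ty": 0,"tz": 0,"rx": 0,"ry": 0,"rz": 0},
  {"tx": 0,"ty": 0,"tz": 0,"rx": 0,"ry": 0,"rz": 0},
  {"tx": 0,"ty": 0,"tz": 0,"rx": 0,"ry": 0,"rz": 0},
  {"tx": 0,"ty": 0,"tz": 0,"rx": 0,"ry": 0,"rz": 0},
  {"tx": 0,"ty": 0,"tz": -0.2,"rx": 0,"ry": 0,"rz": 0},
  {"tx": 0,"ty": 0,"tz": -0.6,"rx": 0,"ry": 0,"rz": 0},
  {"tx": 0,"ty": 0,"tz": -0.7,"rx": 0,"ry": 0,"rz": 0},
  {"tx": 0,"ty": 0,"tz": -0.7,"rx": 0,"ry": 0,"rz": 0},
  {"tx": 0,"ty": 0,"tz": -0.5,"rx": 0,"ry": 0,"rz": 0},
  {"tx": 0,"ty": 0,"tz": 0,"rx": 0,"ry": 0,"rz": 0},
], jaw=72)

```text
t: 29.7
ee_pos: [649.3, 303.7, 133.5]
eef_rot: [0.005, -0.026, 1.0, 0.002]
force: [1.4, 0.7, 1.8]
opening: 61.2
grip_force: 0.0
```

```bash
python3 -c "
from h import *
plan(452.5,143.5,120,201.5)"
```

```text
t=29.7 p=[649.3 303.7 133.5] psi=-177.0 tilt=0.59 open=61.2 F=[1.4 0.7 1.8] | T [ 4.1  -3.    0.22] rz -3.09
```

Request:
carry_out([
  {"tx": 0.5,"ty": -0.37,"tz": 0.04,"rx": 0,"ry": 0,"rz": 0},
  {"tx": 0.5,"ty": -0.37,"tz": 0.04,"rx": 0,"ry": 0,"rz": 0},
  {"tx": 0.5,"ty": -0.37,"tz": 0.04,"rx": 0,"ry": 0,"rz": 0},
  {"tx": 0.5,"ty": -0.37,"tz": 0.04,"rx": 0,"ry": 0,"rz": 0},
  {"tx": 0.5,"ty": -0.37,"tz": 0.04,"rx": 0,"ry": 0,"rz": 0},
  {"tx": 0.5,"ty": -0.37,"tz": 0.04,"rx": 0,"ry": 0,"rz": 0},
  {"tx": 0.5,"ty": -0.37,"tz": 0.04,"rx": 0,"ry": 0,"rz": 0},
  {"tx": 0.5,"ty": -0.37,"tz": 0.04,"rx": 0,"ry": 0,"rz": 0},
  {"tx": 0,"ty": 0,"tz": 0,"rx": 0,"ry": 0,"rz": -0.8},
  {"tx": 0,"ty": 0,"tz": 0,"rx": 0,"ry": 0,"rz": -0.8},
  {"tx": 0,"ty": 0,"tz": 0,"rx": 0,"ry": 0,"rz": -0.8},
  {"tx": 0,"ty": 0,"tz": 0,"rx": 0,"ry": 0,"rz": -0.7},
  {"tx": 0,"ty": 0,"tz": 0,"rx": 0,"ry": 0,"rz": 0},
  {"tx": 0,"ty": 0,"tz": 0,"rx": 0,"ry": 0,"rz": 0},
  {"tx": 0,"ty": 0,"tz": 0,"rx": 0,"ry": 0,"rz": 0},
], jaw=90)

```text
t: 31.2
ee_pos: [453.6, 144.3, 110.2]
eef_rot: [-0.0, -0.186, 0.982, 0.0]
force: [0.2, -0.4, 0.2]
opening: 77.2
grip_force: 0.0
```

```bash
python3 -c "
from h import *
W,s=wristcloud()
near(W,453,143.5,60)
plan(452.5,143.5,-14,201.5)"
```

```text
px [318 219] 8471 xy [450.7 142.8] size [78.3 56.4] ang 21.5 z [16.9 18.  19. ]
t=31.2 p=[453.7 144.3 110.2] psi=-158.5 tilt=0.02 open=76.6 F=[ 0.6  0.1 -0.4] | T [ 0.03 -0.01  2.48] rz 0.00
```

Orange tape: 78 x 56 mm, top 18 mm, centred. I'll lower and grip.

Request:
carry_out([
  {"tx": 0.03,"ty": 0,"tz": 0.3,"rx": 0,"ry": 0,"rz": 0},
  {"tx": 0,"ty": 0,"tz": 0.6,"rx": 0,"ry": 0,"rz": 0},
  {"tx": 0,"ty": 0,"tz": 0.6,"rx": 0,"ry": 0,"rz": 0},
  {"tx": 0,"ty": 0,"tz": 0.5,"rx": 0,"ry": 0,"rz": 0},
  {"tx": 0,"ty": 0,"tz": 0.3,"rx": 0,"ry": 0,"rz": 0},
  {"tx": 0,"ty": 0,"tz": 0.15,"rx": 0,"ry": 0,"rz": 0},
  {"tx": 0,"ty": 0,"tz": 0.05,"rx": 0,"ry": 0,"rz": 0},
  {"tx": 0,"ty": 0,"tz": 0,"rx": 0,"ry": 0,"rz": 0},
  {"tx": 0,"ty": 0,"tz": 0,"rx": 0,"ry": 0,"rz": 0},
  {"tx": 0,"ty": 0,"tz": 0,"rx": 0,"ry": 0,"rz": 0},
])

```text
t: 32.25
ee_pos: [453.4, 143.9, -13.6]
eef_rot: [0.001, -0.187, 0.982, -0.0]
force: [0.0, -0.4, -0.5]
opening: 76.8
grip_force: 0.0
```

Request:
carry_out([
  {"tx": 0,"ty": 0,"tz": 0,"rx": 0,"ry": 0,"rz": 0},
  {"tx": 0,"ty": 0,"tz": 0,"rx": 0,"ry": 0,"rz": 0},
  {"tx": 0,"ty": 0,"tz": 0,"rx": 0,"ry": 0,"rz": 0},
  {"tx": 0,"ty": 0,"tz": 0,"rx": 0,"ry": 0,"rz": 0},
  {"tx": 0,"ty": 0,"tz": 0,"rx": 0,"ry": 0,"rz": 0},
  {"tx": 0,"ty": 0,"tz": 0,"rx": 0,"ry": 0,"rz": 0},
], jaw=50, grip_force=40)

```text
t: 32.85
ee_pos: [453.1, 143.8, -13.8]
eef_rot: [0.001, -0.187, 0.982, -0.0]
force: [-0.9, -0.6, 6.6]
opening: 54.7
grip_force: 42.8
```

Request:
carry_out([
  {"tx": 0,"ty": 0,"tz": -0.2,"rx": 0,"ry": 0,"rz": 0},
  {"tx": 0,"ty": 0,"tz": -0.5,"rx": 0,"ry": 0,"rz": 0},
  {"tx": 0,"ty": 0,"tz": -0.7,"rx": 0,"ry": 0,"rz": 0},
  {"tx": 0,"ty": 0,"tz": -0.7,"rx": 0,"ry": 0,"rz": 0},
  {"tx": 0,"ty": 0,"tz": -0.3,"rx": 0,"ry": 0,"rz": 0},
  {"tx": 0,"ty": 0,"tz": 0,"rx": 0,"ry": 0,"rz": 0},
  {"tx": 0,"ty": 0,"tz": 0,"rx": 0,"ry": 0,"rz": 0},
])

```text
t: 33.55
ee_pos: [452.1, 143.7, 105.2]
eef_rot: [0.0, -0.187, 0.982, -0.0]
force: [0.2, 0.2, -0.5]
opening: 54.6
grip_force: 42.5
```

```bash
python3 -c "
from h import *
plan(651,52,100,183)"
```

```text
t=33.5 p=[452.1 143.7 105.2] psi=-158.4 tilt=0.01 open=54.6 F=[ 0.2  0.2 -0.5] | T [-3.02 -3.17  0.1 ] rz 3.09
```

Request:
carry_out([
  {"tx": -0.3,"ty": -0.32,"tz": 0,"rx": 0,"ry": 0,"rz": 0},
  {"tx": -0.5,"ty": -0.53,"tz": 0,"rx": 0,"ry": 0,"rz": 0},
  {"tx": -0.5,"ty": -0.53,"tz": 0,"rx": 0,"ry": 0,"rz": 0},
  {"tx": -0.5,"ty": -0.53,"tz": 0,"rx": 0,"ry": 0,"rz": 0},
  {"tx": -0.5,"ty": -0.53,"tz": 0,"rx": 0,"ry": 0,"rz": 0},
  {"tx": -0.45,"ty": -0.45,"tz": 0,"rx": 0,"ry": 0,"rz": 0},
  {"tx": -0.27,"ty": -0.28,"tz": 0,"rx": 0,"ry": 0,"rz": 0},
  {"tx": 0,"ty": 0,"tz": 0,"rx": 0,"ry": 0,"rz": 0.5},
  {"tx": 0,"ty": 0,"tz": 0,"rx": 0,"ry": 0,"rz": 0.8},
  {"tx": 0,"ty": 0,"tz": 0,"rx": 0,"ry": 0,"rz": 0.8},
  {"tx": 0,"ty": 0,"tz": 0,"rx": 0,"ry": 0,"rz": 0.6},
  {"tx": 0,"ty": 0,"tz": 0,"rx": 0,"ry": 0,"rz": 0.39},
  {"tx": 0,"ty": 0,"tz": 0,"rx": 0,"ry": 0,"rz": 0},
  {"tx": 0,"ty": 0,"tz": 0,"rx": 0,"ry": 0,"rz": 0},
  {"tx": 0,"ty": 0,"tz": 0,"rx": 0,"ry": 0,"rz": 0},
])

```text
t: 35.05
ee_pos: [650.5, 51.9, 104.3]
eef_rot: [-0.001, -0.027, 1.0, 0.0]
force: [0.0, 0.4, 0.0]
opening: 54.5
grip_force: 42.5
```

```bash
python3 -c "
from h import *
plan(651,52,-8,183)"
```

```text
t=35.0 p=[650.5  51.9 104.3] psi=-176.9 tilt=0.09 open=54.5 F=[0.  0.4 0. ] | T [-0.01  0.    2.25] rz 0.01
```

Request:
carry_out([
  {"tx": 0,"ty": 0,"tz": 0.3,"rx": 0,"ry": 0,"rz": 0},
  {"tx": 0,"ty": 0,"tz": 0.5,"rx": 0,"ry": 0,"rz": 0},
  {"tx": 0,"ty": 0,"tz": 0.5,"rx": 0,"ry": 0,"rz": 0},
  {"tx": 0,"ty": 0,"tz": 0.4,"rx": 0,"ry": 0,"rz": 0},
  {"tx": 0,"ty": 0,"tz": 0.3,"rx": 0,"ry": 0,"rz": 0},
  {"tx": 0,"ty": 0,"tz": 0.15,"rx": 0,"ry": 0,"rz": 0},
  {"tx": 0,"ty": 0,"tz": 0.06,"rx": 0,"ry": 0,"rz": 0},
  {"tx": 0,"ty": 0,"tz": 0.03,"rx": 0,"ry": 0,"rz": 0},
  {"tx": 0,"ty": 0,"tz": 0,"rx": 0,"ry": 0,"rz": 0},
  {"tx": 0,"ty": 0,"tz": 0,"rx": 0,"ry": 0,"rz": 0},
  {"tx": 0,"ty": 0,"tz": 0,"rx": 0,"ry": 0,"rz": 0},
  {"tx": 0,"ty": 0,"tz": 0,"rx": 0,"ry": 0,"rz": 0},
])

```text
t: 36.25
ee_pos: [651.5, 51.8, -6.0]
eef_rot: [0.0, -0.026, 1.0, -0.0]
force: [-0.5, -0.1, -0.3]
opening: 54.6
grip_force: 42.5
```

Request:
carry_out([
  {"tx": 0,"ty": 0,"tz": 0.03,"rx": 0,"ry": 0,"rz": 0},
  {"tx": 0,"ty": 0,"tz": 0,"rx": 0,"ry": 0,"rz": 0},
  {"tx": 0,"ty": 0,"tz": 0,"rx": 0,"ry": 0,"rz": 0},
])

```text
t: 36.55
ee_pos: [651.5, 51.8, -7.7]
eef_rot: [0.0, -0.026, 1.0, -0.0]
force: [0.5, -0.5, 1.6]
opening: 54.9
grip_force: 42.7
```

Request:
carry_out([
  {"tx": 0,"ty": 0,"tz": 0,"rx": 0,"ry": 0,"rz": 0},
  {"tx": 0,"ty": 0,"tz": 0,"rx": 0,"ry": 0,"rz": 0},
  {"tx": 0,"ty": 0,"tz": 0,"rx": 0,"ry": 0,"rz": 0},
  {"tx": 0,"ty": 0,"tz": 0,"rx": 0,"ry": 0,"rz": 0},
  {"tx": 0,"ty": 0,"tz": -0.2,"rx": 0,"ry": 0,"rz": 0},
  {"tx": 0,"ty": 0,"tz": -0.6,"rx": 0,"ry": 0,"rz": 0},
  {"tx": 0,"ty": 0,"tz": -0.7,"rx": 0,"ry": 0,"rz": 0},
  {"tx": 0,"ty": 0,"tz": -0.7,"rx": 0,"ry": 0,"rz": 0},
  {"tx": 0,"ty": 0,"tz": -0.5,"rx": 0,"ry": 0,"rz": 0},
  {"tx": 0,"ty": 0,"tz": 0,"rx": 0,"ry": 0,"rz": 0},
], jaw=78)

```text
t: 37.55
ee_pos: [654.7, 51.7, 133.4]
eef_rot: [0.005, -0.026, 1.0, -0.0]
force: [0.4, 0.3, 0.8]
opening: 67.0
grip_force: 0.0
```

```bash
python3 -c "
from h import *
plan(465,1.5,120,62.3)"
```

```text
t=37.5 p=[654.7  51.7 133.4] psi=-177.0 tilt=0.56 open=67.0 F=[0.4 0.3 0.8] | T [ 3.84 -0.8   0.23] rz 20.12
```

Request:
carry_out([
  {"tx": 0.54,"ty": -0.11,"tz": 0.05,"rx": 0,"ry": 0,"rz": 0},
  {"tx": 0.54,"ty": -0.11,"tz": 0.05,"rx": 0,"ry": 0,"rz": 0},
  {"tx": 0.54,"ty": -0.11,"tz": 0.05,"rx": 0,"ry": 0,"rz": 0},
  {"tx": 0.54,"ty": -0.11,"tz": 0.05,"rx": 0,"ry": 0,"rz": 0},
  {"tx": 0.54,"ty": -0.11,"tz": 0.05,"rx": 0,"ry": 0,"rz": 0},
  {"tx": 0.54,"ty": -0.11,"tz": 0.05,"rx": 0,"ry": 0,"rz": 0},
  {"tx": 0.54,"ty": -0.11,"tz": 0.05,"rx": 0,"ry": 0,"rz": 0},
  {"tx": 0,"ty": 0,"tz": 0,"rx": 0,"ry": 0,"rz": 0},
], jaw=90)

```text
t: 38.35
ee_pos: [460.5, 3.4, 107.6]
eef_rot: [-0.002, -0.026, 1.0, 0.0]
force: [0.4, -0.3, -0.4]
opening: 76.4
grip_force: 0.0
```

Request:
carry_out([
  {"tx": 0,"ty": 0,"tz": 0,"rx": 0,"ry": 0,"rz": 1},
  {"tx": 0,"ty": 0,"tz": 0,"rx": 0,"ry": 0,"rz": 1},
  {"tx": 0,"ty": 0,"tz": 0,"rx": 0,"ry": 0,"rz": 1},
  {"tx": 0,"ty": 0,"tz": 0,"rx": 0,"ry": 0,"rz": 1},
  {"tx": 0,"ty": 0,"tz": 0,"rx": 0,"ry": 0,"rz": 1},
  {"tx": 0,"ty": 0,"tz": 0,"rx": 0,"ry": 0,"rz": 1},
  {"tx": 0,"ty": 0,"tz": 0,"rx": 0,"ry": 0,"rz": 1},
  {"tx": 0,"ty": 0,"tz": 0,"rx": 0,"ry": 0,"rz": 1},
  {"tx": 0,"ty": 0,"tz": 0,"rx": 0,"ry": 0,"rz": 1},
  {"tx": 0,"ty": 0,"tz": 0,"rx": 0,"ry": 0,"rz": 1},
  {"tx": 0,"ty": 0,"tz": 0,"rx": 0,"ry": 0,"rz": 1},
  {"tx": 0,"ty": 0,"tz": 0,"rx": 0,"ry": 0,"rz": 1},
  {"tx": 0,"ty": 0,"tz": 0,"rx": 0,"ry": 0,"rz": 1},
  {"tx": 0,"ty": 0,"tz": 0,"rx": 0,"ry": 0,"rz": 1},
  {"tx": 0,"ty": 0,"tz": 0,"rx": 0,"ry": 0,"rz": 1},
  {"tx": 0,"ty": 0,"tz": 0,"rx": 0,"ry": 0,"rz": 1},
  {"tx": 0,"ty": 0,"tz": 0,"rx": 0,"ry": 0,"rz": 1},
  {"tx": 0,"ty": 0,"tz": 0,"rx": 0,"ry": 0,"rz": 1},
  {"tx": 0,"ty": 0,"tz": 0,"rx": 0,"ry": 0,"rz": 1},
  {"tx": 0,"ty": 0,"tz": 0,"rx": 0,"ry": 0,"rz": 1},
])

```text
t: 40.35
ee_pos: [465.0, 3.6, 109.3]
eef_rot: [0.0, 0.854, 0.521, 0.0]
force: [-0.2, -0.4, -0.2]
opening: 76.6
grip_force: 0.0
```

Request:
carry_out([
  {"tx": 0,"ty": 0,"tz": 0,"rx": 0,"ry": 0,"rz": 0.12},
  {"tx": 0,"ty": 0,"tz": 0,"rx": 0,"ry": 0,"rz": 0},
  {"tx": 0,"ty": 0,"tz": 0,"rx": 0,"ry": 0,"rz": 0},
])

```text
t: 40.65
ee_pos: [464.6, 3.5, 109.3]
eef_rot: [-0.0, 0.855, 0.518, -0.0]
force: [-0.8, -0.1, 0.3]
opening: 76.9
grip_force: 0.0
```

```bash
python3 -c "
from h import *
W,s=wristcloud()
near(W,465,1.5,60)
plan(465,1.5,-14,62.3)"
```

```text
px [320 225] 8378 xy [463.5   1.5] size [77.8 56.4] ang 61.7 z [17.1 18.3 19.2]
t=40.7 p=[464.5   3.4 109.4] psi=62.4 tilt=0.00 open=76.8 F=[ 0.4 -0.4 -0.1] | T [-0.03  0.03  2.47] rz 0.02
```

White tape: 78 x 56 mm, top 18 mm, centred. I'll lower, grip and lift.

Request:
carry_out([
  {"tx": -0.03,"ty": 0.02,"tz": 0.3,"rx": 0,"ry": 0,"rz": 0.05},
  {"tx": 0,"ty": 0,"tz": 0.6,"rx": 0,"ry": 0,"rz": 0},
  {"tx": 0,"ty": 0,"tz": 0.6,"rx": 0,"ry": 0,"rz": 0},
  {"tx": 0,"ty": 0,"tz": 0.5,"rx": 0,"ry": 0,"rz": 0},
  {"tx": 0,"ty": 0,"tz": 0.3,"rx": 0,"ry": 0,"rz": 0},
  {"tx": 0,"ty": 0,"tz": 0.13,"rx": 0,"ry": 0,"rz": 0},
  {"tx": 0,"ty": 0,"tz": 0.05,"rx": 0,"ry": 0,"rz": 0},
  {"tx": 0,"ty": 0,"tz": 0,"rx": 0,"ry": 0,"rz": 0},
  {"tx": 0,"ty": 0,"tz": 0,"rx": 0,"ry": 0,"rz": 0},
  {"tx": 0,"ty": 0,"tz": 0,"rx": 0,"ry": 0,"rz": 0},
])

```text
t: 41.7
ee_pos: [465.5, 1.5, -13.6]
eef_rot: [0.001, 0.857, 0.515, 0.001]
force: [0.8, 0.1, 0.3]
opening: 76.6
grip_force: 0.0
```

Request:
carry_out([
  {"tx": 0,"ty": 0,"tz": 0,"rx": 0,"ry": 0,"rz": 0},
  {"tx": 0,"ty": 0,"tz": 0,"rx": 0,"ry": 0,"rz": 0},
  {"tx": 0,"ty": 0,"tz": 0,"rx": 0,"ry": 0,"rz": 0},
  {"tx": 0,"ty": 0,"tz": 0,"rx": 0,"ry": 0,"rz": 0},
  {"tx": 0,"ty": 0,"tz": 0,"rx": 0,"ry": 0,"rz": 0},
  {"tx": 0,"ty": 0,"tz": 0,"rx": 0,"ry": 0,"rz": 0},
], jaw=50, grip_force=40)

```text
t: 42.3
ee_pos: [465.3, 1.5, -13.9]
eef_rot: [0.0, 0.857, 0.515, 0.0]
force: [-0.9, 0.1, 6.8]
opening: 54.9
grip_force: 43.0
```

Request:
carry_out([
  {"tx": 0,"ty": 0,"tz": -0.2,"rx": 0,"ry": 0,"rz": 0},
  {"tx": 0,"ty": 0,"tz": -0.5,"rx": 0,"ry": 0,"rz": 0},
  {"tx": 0,"ty": 0,"tz": -0.7,"rx": 0,"ry": 0,"rz": 0},
  {"tx": 0,"ty": 0,"tz": -0.7,"rx": 0,"ry": 0,"rz": 0},
  {"tx": 0,"ty": 0,"tz": -0.3,"rx": 0,"ry": 0,"rz": 0},
  {"tx": 0,"ty": 0,"tz": 0,"rx": 0,"ry": 0,"rz": 0},
  {"tx": 0,"ty": 0,"tz": 0,"rx": 0,"ry": 0,"rz": 0},
])

```text
t: 43.0
ee_pos: [464.3, 1.6, 105.2]
eef_rot: [0.0, 0.857, 0.515, -0.0]
force: [0.2, 0.4, -1.6]
opening: 54.9
grip_force: 42.5
```

```bash
python3 -c "
from h import *
plan(656,-49,100,3)"
```

```text
t=43.0 p=[464.3   1.6 105.2] psi=62.0 tilt=0.00 open=54.9 F=[ 0.2  0.4 -1.6] | T [0.91 3.86 0.1 ] rz 9.83
```

Request:
carry_out([
  {"tx": 0.08,"ty": 0.34,"tz": 0,"rx": 0,"ry": 0,"rz": 0},
  {"tx": 0.15,"ty": 0.64,"tz": 0,"rx": 0,"ry": 0,"rz": 0},
  {"tx": 0.15,"ty": 0.64,"tz": 0,"rx": 0,"ry": 0,"rz": 0},
  {"tx": 0.15,"ty": 0.64,"tz": 0,"rx": 0,"ry": 0,"rz": 0},
  {"tx": 0.15,"ty": 0.64,"tz": 0,"rx": 0,"ry": 0,"rz": 0},
  {"tx": 0.15,"ty": 0.6,"tz": 0,"rx": 0,"ry": 0,"rz": 0},
  {"tx": 0.08,"ty": 0.36,"tz": 0,"rx": 0,"ry": 0,"rz": 0},
  {"tx": 0,"ty": 0,"tz": 0,"rx": 0,"ry": 0,"rz": 0.5},
  {"tx": 0,"ty": 0,"tz": 0,"rx": 0,"ry": 0,"rz": 1},
  {"tx": 0,"ty": 0,"tz": 0,"rx": 0,"ry": 0,"rz": 1},
  {"tx": 0,"ty": 0,"tz": 0,"rx": 0,"ry": 0,"rz": 1},
  {"tx": 0,"ty": 0,"tz": 0,"rx": 0,"ry": 0,"rz": 1},
  {"tx": 0,"ty": 0,"tz": 0,"rx": 0,"ry": 0,"rz": 1},
  {"tx": 0,"ty": 0,"tz": 0,"rx": 0,"ry": 0,"rz": 1},
  {"tx": 0,"ty": 0,"tz": 0,"rx": 0,"ry": 0,"rz": 1},
  {"tx": 0,"ty": 0,"tz": 0,"rx": 0,"ry": 0,"rz": 1},
  {"tx": 0,"ty": 0,"tz": 0,"rx": 0,"ry": 0,"rz": 0.9},
  {"tx": 0,"ty": 0,"tz": 0,"rx": 0,"ry": 0,"rz": 0.43},
  {"tx": 0,"ty": 0,"tz": 0,"rx": 0,"ry": 0,"rz": 0},
  {"tx": 0,"ty": 0,"tz": 0,"rx": 0,"ry": 0,"rz": 0},
])

```text
t: 45.0
ee_pos: [655.2, -48.6, 103.4]
eef_rot: [-0.0, 1.0, 0.027, -0.001]
force: [0.9, 0.2, -0.6]
opening: 54.9
grip_force: 42.6
```

```bash
python3 -c "
from h import *
plan(656,-49,-8,3)
s=grab('top')
d=s['depth'];K=s['mtx'];v,u=np.indices(d.shape);C=np.stack([(u-K[0,2])/K[0,0]*d,(v-K[1,2])/K[1,1]*d,d],-1);W=(C-s['t'])@s['R']
near(W,651,52,50,zmin=14)
near(W,646,302,60,zmin=14)"
```

```text
t=45.0 p=[655.2 -48.6 103.4] psi=3.1 tilt=0.17 open=54.9 F=[ 0.9  0.2 -0.6] | T [0.02 0.01 2.23] rz 0.02
px [199 156] 887 xy [645.8 303.6] size [97.2 52.2] ang 3.6 z [20.1 23.1 25.6]
```

The silver drive lies flat in place; the arm hides the orange tape for now. I'll lower the white tape.

Request:
carry_out([
  {"tx": 0,"ty": 0,"tz": 0.3,"rx": 0,"ry": 0,"rz": 0},
  {"tx": 0,"ty": 0,"tz": 0.5,"rx": 0,"ry": 0,"rz": 0},
  {"tx": 0,"ty": 0,"tz": 0.5,"rx": 0,"ry": 0,"rz": 0},
  {"tx": 0,"ty": 0,"tz": 0.4,"rx": 0,"ry": 0,"rz": 0},
  {"tx": 0,"ty": 0,"tz": 0.3,"rx": 0,"ry": 0,"rz": 0},
  {"tx": 0,"ty": 0,"tz": 0.14,"rx": 0,"ry": 0,"rz": 0},
  {"tx": 0,"ty": 0,"tz": 0.06,"rx": 0,"ry": 0,"rz": 0},
  {"tx": 0,"ty": 0,"tz": 0.03,"rx": 0,"ry": 0,"rz": 0},
  {"tx": 0,"ty": 0,"tz": 0,"rx": 0,"ry": 0,"rz": 0},
  {"tx": 0,"ty": 0,"tz": 0,"rx": 0,"ry": 0,"rz": 0},
  {"tx": 0,"ty": 0,"tz": 0.02,"rx": 0,"ry": 0,"rz": 0},
  {"tx": 0,"ty": 0,"tz": 0,"rx": 0,"ry": 0,"rz": 0},
  {"tx": 0,"ty": 0,"tz": 0,"rx": 0,"ry": 0,"rz": 0},
])

```text
t: 46.35
ee_pos: [656.5, -48.8, -6.9]
eef_rot: [0.0, 1.0, 0.026, 0.0]
force: [-0.7, 0.2, -0.2]
opening: 55.0
grip_force: 42.6
```

Request:
carry_out([
  {"tx": 0,"ty": 0,"tz": 0.02,"rx": 0,"ry": 0,"rz": 0},
  {"tx": 0,"ty": 0,"tz": 0,"rx": 0,"ry": 0,"rz": 0},
  {"tx": 0,"ty": 0,"tz": 0,"rx": 0,"ry": 0,"rz": 0},
])

```text
t: 46.65
ee_pos: [656.6, -48.8, -7.8]
eef_rot: [0.0, 1.0, 0.026, 0.0]
force: [-0.4, 0.6, 2.1]
opening: 54.6
grip_force: 42.9
```

Request:
carry_out([
  {"tx": 0,"ty": 0,"tz": 0,"rx": 0,"ry": 0,"rz": 0},
  {"tx": 0,"ty": 0,"tz": 0,"rx": 0,"ry": 0,"rz": 0},
  {"tx": 0,"ty": 0,"tz": 0,"rx": 0,"ry": 0,"rz": 0},
  {"tx": 0,"ty": 0,"tz": 0,"rx": 0,"ry": 0,"rz": 0},
  {"tx": 0,"ty": 0,"tz": -0.2,"rx": 0,"ry": 0,"rz": 0},
  {"tx": 0,"ty": 0,"tz": -0.6,"rx": 0,"ry": 0,"rz": 0},
  {"tx": 0,"ty": 0,"tz": -0.7,"rx": 0,"ry": 0,"rz": 0},
  {"tx": 0,"ty": 0,"tz": -0.7,"rx": 0,"ry": 0,"rz": 0},
  {"tx": 0,"ty": 0,"tz": -0.5,"rx": 0,"ry": 0,"rz": 0},
  {"tx": -0.6,"ty": 0,"tz": 0,"rx": 0,"ry": 0,"rz": 0},
  {"tx": -0.7,"ty": 0,"tz": 0,"rx": 0,"ry": 0,"rz": 0},
  {"tx": -0.7,"ty": 0,"tz": 0,"rx": 0,"ry": 0,"rz": 0},
  {"tx": -0.7,"ty": 0,"tz": 0,"rx": 0,"ry": 0,"rz": 0},
  {"tx": -0.7,"ty": 0,"tz": 0,"rx": 0,"ry": 0,"rz": 0},
  {"tx": 0,"ty": 0,"tz": 0,"rx": 0,"ry": 0,"rz": 0},
  {"tx": 0,"ty": 0,"tz": 0,"rx": 0,"ry": 0,"rz": 0},
], jaw=78)

```text
t: 48.25
ee_pos: [486.9, -58.0, 128.0]
eef_rot: [0.0, 1.0, 0.026, 0.001]
force: [0.3, -0.4, 0.4]
opening: 66.5
grip_force: 0.0
```

```bash
python3 -c "
from h import *
s=grab('top','topend')
d=s['depth'];K=s['mtx'];v,u=np.indices(d.shape);C=np.stack([(u-K[0,2])/K[0,0]*d,(v-K[1,2])/K[1,1]*d,d],-1);W=(C-s['t'])@s['R']
for x,y,r,z in((651,52,50,14),(656,-49,50,14),(651,202,55,14),(646,302,55,14),(642,-236,40,32),(501,417,50,7),(403,-308,50,7)): near(W,x,y,r,zmin=z)"
```

```text
px [301 154] 468 xy [651.9  56.8] size [78.6 49.9] ang 2.0 z [22.8 25.5 28. ]
px [242 154] 851 xy [653.8 203.4] size [96.  50.4] ang 3.7 z [20.4 23.  25.5]
px [199 156] 884 xy [646.1 303.5] size [96.9 52.4] ang 2.7 z [20.  23.1 25.5]
px [430 157] 202 xy [ 643.1 -234. ] size [32.5 31. ] ang 90.0 z [42.2 56.9 60. ]
px [143 213] 352 xy [500.5 416.2] size [40.1 37.3] ang 47.6 z [10.  42.3 45.4]
px [463 264] 354 xy [ 402.5 -309.3] size [21.6 21.3] ang 54.7 z [17.5 22.8 51.1]
```

View pics/topend.png

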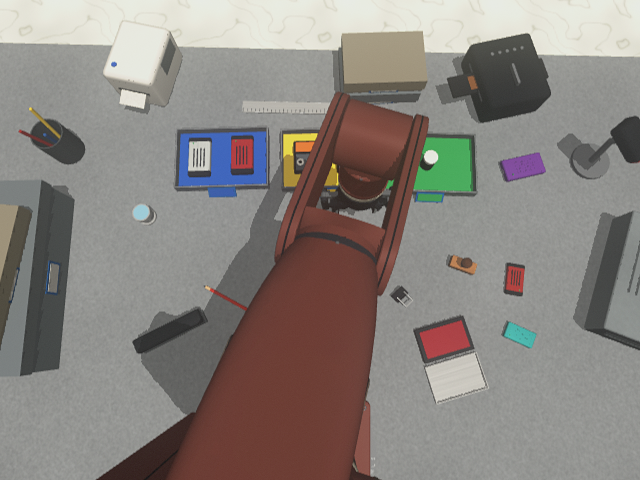

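Drives (200,157 and 242,155) and the can (430,158) are right; the loupe and stamp have not moved. The arm hides the white tape, so I'll move aside and look.

Request:
carry_out([
  {"tx": 0,"ty": -0.6,"tz": -0.3,"rx": 0,"ry": 0,"rz": 0},
  {"tx": 0,"ty": -0.7,"tz": -0.2,"rx": 0,"ry": 0,"rz": 0},
  {"tx": 0,"ty": -0.7,"tz": -0.2,"rx": 0,"ry": 0,"rz": 0},
  {"tx": 0,"ty": -0.7,"tz": -0.2,"rx": 0,"ry": 0,"rz": 0},
  {"tx": 0,"ty": -0.7,"tz": -0.2,"rx": 0,"ry": 0,"rz": 0},
  {"tx": 0,"ty": -0.7,"tz": 0,"rx": 0,"ry": 0,"rz": 0},
  {"tx": 0,"ty": -0.7,"tz": 0,"rx": 0,"ry": 0,"rz": 0},
  {"tx": 0,"ty": -0.7,"tz": 0,"rx": 0,"ry": 0,"rz": 0},
  {"tx": 0,"ty": -0.7,"tz": 0,"rx": 0,"ry": 0,"rz": 0},
  {"tx": 0,"ty": 0,"tz": 0,"rx": 0,"ry": 0,"rz": 0},
  {"tx": 0,"ty": 0,"tz": 0,"rx": 0,"ry": 0,"rz": 0},
  {"tx": 0,"ty": 0,"tz": 0,"rx": 0,"ry": 0,"rz": 0},
])

```text
t: 49.5
ee_pos: [470.8, 251.4, 181.9]
eef_rot: [0.0, 1.0, 0.026, 0.0]
force: [-0.9, 0.0, 0.5]
opening: 66.8
grip_force: 0.0
```

```bash
python3 -c "
from h import *
s=grab('top','topend2')
cv2.imwrite('pics/end2c.png',cv2.resize(cv2.cvtColor(s['img'],cv2.COLOR_RGB2BGR)[110:300,160:500],None,fx=2.2,fy=2.2))
d=s['depth'];K=s['mtx'];v,u=np.indices(d.shape);C=np.stack([(u-K[0,2])/K[0,0]*d,(v-K[1,2])/K[1,1]*d,d],-1);W=(C-s['t'])@s['R']
for x,y,r,z in((651,52,50,14),(656,-49,50,14)): near(W,x,y,r,zmin=z)"
```

```text
px [305 156] 769 xy [651.9  53.2] size [79.2 55.1] ang 4.2 z [22.5 25.3 27.9]
px [348 155] 774 xy [657.2 -47.2] size [78.8 56. ] ang 3.1 z [22.4 25.2 27.7]
```

View pics/end2c.png

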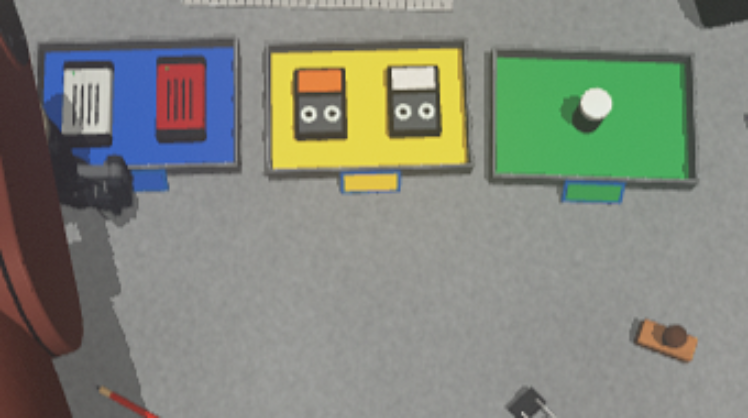

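All five lie flat or stand upright in their trays: tapes at (320,103) and (414,100), drives at (88,103) and (182,100), can at (594,108). I'll hand in.

```bash
python3 -c "
from h import *
print(close_job())"
```

```text
the job is handed in; nothing more can be done
None
```

I handed the job in after about 50 s of robot time: the last pictures show both cassettes flat in the yellow tray, both drives flat in the blue tray and the film can upright in the green tray, with the loupe and stamp unmoved.

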